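Load a foot block into the drilling jig and nip it with the eccentric lever

TASK

Set up the wooden block for drilling: take it from the sloping green rack, lay it flat in the blue jig with its long side against the fence and its end against the end stop, and let go of it. Then turn the red-handled eccentric lever anticlockwise just until it has taken up the gap and nips the block - it must stay nipped when you let go, but do not force it further - and after that swing the drill-bush arm round over the block until it meets its stop. Leave the other tools on the bench where they are.

Things in the scene. Friction and masses are not known exactly. Their poses are not given: they have to be found in the camera images.
- block_center (a point): centre of the loose dark hardwood block (the workpiece): 115 long (its x) x 50 wide (y) x 45 mm high (z), 0.11 to 0.22 kg. It starts tilted on the rack. Grip it across the 50 mm by its upper 19 mm only (tips no lower than this point + 3 mm): the jig's fence and eccentric stand 22 mm high beside it.
- foot_block: the same wooden block; origin in the middle of its underside
- stock_rack: green sheet-steel rack that holds the block: shelf 100 mm wide, sloping 32 degrees, low edge to the robot, with a lip there 14 mm high against which the block's long lower side rests; fixed. Origin on the bench under it, x level and away from the robot, y to the left, z up. The green cases stand to its right, 213 mm high.
- bed_corner (a point): blue drilling jig, fixed, 132 x 146 mm; the point lies on its level bed, 22 mm over the bench, where the faces of fence and end stop meet. x from the fence towards the lever, y along the fence away from the stop, z up. A seated block has its centre at x 25, y 57.5, z 22.5 mm and its length along y.
- fence_mid (a point): steel fence bar, 22 mm high, 20 mm thick: the point is in the upper edge of its face, x 0, y 58, z 22 mm from bed_corner. The face x = 0 runs from y 0 to 116; the block's long side rests against it.
- stop_top (a point): steel end stop, 26 mm high: the point is in the upper edge of its face, x 24, y 0, z 26 mm from bed_corner. The face y = 0 runs from x 4 to 44; the block's end rests against it. Beyond the jig a brown box, 160 mm high, stands from about 0.77 m in front of the robot.
- cam_foot: dark steel foot bolted on the bed (does not move) that carries the eccentric lever. Origin on the lever's axis at the bed surface, x 80.5 to 83.5, y 48 mm from bed_corner, same axes. The eccentric: steel disc 52 mm across, 10 mm off the axis, z 8 to 22 mm (bolt head to 27), presses on the block's long side. Open, it leaves 57 mm or more to the fence.
- cam_lever (a joint): lever angle, rad, anticlockwise seen from above: 0 open (lever 30 degrees clockwise of bed_corner's x), limit 1.95, starts at 0 to 0.3. It meets a seated block at 0.95 to 1.4, as the foot was set. Friction holds it where left (about 2 N at the handle turn it); after touch the resistance climbs; 5 to 10 N at the handle nip the block well, over 15 N force it.
- lever_grip (a point): middle of the lever's upright red handle, 17 mm thick, 74 mm from the lever's axis; the handle reaches from 23 to 74 mm above the bed, this point at 50 mm; push or pinch it. x along the lever outward, z up. The lever's steel bar lies 9 to 20 mm above the bed.
- bush_arm (a joint): angle, rad, of the aluminium swing arm with the drill bush, anticlockwise seen from above; starts parked at 0 to 0.25 (its side then 20 mm or more beyond the end of a seated block), stop over the block at 1.99. Friction holds it where left (about 1 N at the pin). Its plate lies 49 to 57 mm above the bed and clears the seated block by 4 mm.
- swing_axis (a point): axis of the swing arm, on a post 18 mm thick: x 80, y 105 mm from bed_corner; the post's cap ends 69 mm above the bed. x along the arm outward, z up.
- swing_pin (a point): middle of the small upright black handle pin near the arm's free end: 12 mm thick, 93 mm from the arm's axis, from 57 to 88 mm above the bed, this point at 73 mm; push or pinch it. The steel drill bush stands inward of it, 73 mm from the axis, up to 67 mm above the bed. x along the arm outward, z up.
- tape: yellow tape measure, bystander, 63x83x36 mm
- glue: white and blue glue bottle with red nozzle, bystander, 150 mm tall
- key: steel chuck key, bystander, 82 mm long
- pencil_marker: black marker, bystander, 124 mm long
- pliers: red-handled pliers, bystander, 181 mm long

How it is judged:
By the outcome, as a careful person would: the job done as asked, in the order asked, and still so for the second after the job is handed in, with the robot touching nothing.
It also fails if it takes over 72 s, if anything falls off the work surface, if the arm or the gripper's body presses on something with over 40 N, if the wrist force passes 120 N, or if a joint passes its speed limit or range.

ROBOT

A 6-joint arm with a two-finger parallel gripper is mounted at the origin on a cart in front of the work surface, level with it; the furniture and walls round the work are solid. World frame = base frame: x ahead of the robot, y to its left, z up, the work surface at z = 0. Lengths are in mm, angles in rad, forces in N, time in s.
With the tool pointing down it reaches from about 275 to 750 mm from the base axis. Payload 10.2 kg.
Tool frame: the origin (TCP) lies where the fingers leave the gripper's body, on its centre line; the fingertips stand 73 mm ahead of it and the grasp point (between the pads) lies 54 mm ahead of it; z points along the fingers, y is the line along which they close (so a half turn about z gives the same grasp; the last joint's range is limited). The gripper opens to 85 mm and grips with 20 to 120 N. Pads are 22 mm wide; open, the fingers measure 114 mm over their backs; the gripper's body (76 mm by 85 mm) begins 54 mm behind the grasp point. The pads swing forward as they close: fully open they stand 13 mm farther back than shut.
Start: joints at [1.039, 0.313, 1.498, -0, 1.331, -0.223], TCP at [159.569, 500.169, 303.894] pointing down, gripper open.
Joint ranges: [-2.94, 2.94], [-0.97, 2.17], [0.19, 2.56], [-1.23, 4.37], [0.02, 3.11], [-2.88, 2.88]. Speed limits (rad/s): [2.39, 2.39, 3.01, 3.14, 3.14, 3.14].

INTERFACE

Orientations are given as a unit quaternion [w, x, y, z].
In Python, from rig import ctrl gives the robot as it stands.
- The arm moves only by the shell command python3 -m creep 'ROWS' [OPENING] [FORCE]. ROWS is JSON, a list that holds one entry, the list of rows, each a list of 6 numbers: the shift along the world's x, y, z in units of 25 mm (1.0 is 25 mm), then the turn, a rotation vector about the world's x, y, z in units of 5 degrees (1.0 is 5 degrees). In form: [[[x, y, z, ax, ay, az], ...]]. A call has 1 to 20 rows; each row is the pose to reach, as a shift and turn from the pose commanded when the call began; what a row does not reach only later rows make up. A row lasts 1/12 s, in which the tool goes at most 41.7 mm and 7.16 degrees, less where a joint would pass 70% of its speed; a pose out of reach is approached as far as the arm can. A call with a gripper value outside its range is refused whole. OPENING is the finger opening in mm, from 0 to 85.4, set as the call begins (- or left out, the last holds). The fingers move at their own pace and stop on an object; FORCE is the grip in N (left out, the last holds). Time passes only in rows, so rows that repeat a pose let the fingers close. It gives the time, the measured TCP pose, the force, the opening and the grip force at its end, in the units of the state.
- ctrl.sense(): the state, without advancing time (a new reading comes with each control period).
- ctrl.capture(name): name is "scene" or "side" or "wrist"; returns a dict with "image" (400x640x3 uint8, red, green, blue), "fx", "fy", "cx", "cy" (pixels), "R" (3x3) and "t" (3): a world point X has camera coordinates R X + t. Camera axes: x right, y down, z forward; pixel columns grow to the right and rows downward; lengths in mm; the calibration is good to about 2 mm. A picture is of the moment at which its call begins. There is no depth.
- ctrl.finish_job(): hands the job in; it is judged then, once.
The state is a dict: "time_s": time; "joints": joint angles; "dq": joint speeds; "tau": joint torques, N m; "eef_pos": TCP position; "ee_rot": TCP orientation; "force": force on the tool from outside, world axes, zero at the start; "wrist_torque": the same for the moment, N m; "grip_width": opening from 0.0 (shut) to 1.0 (fully open); "grip_force": force on a finger pad.
Only numpy, scipy, OpenCV 4.12 (cv2) and the standard library are available. Lean on these libraries where they do the work, as an engineer would, in place of code of your own. Each camera call takes 0.05 s, during which the arm holds its last target. There are 200 camera calls.

## Working session

There is one attempt and no reset: what is moved stays moved. The work goes in short steps, Python scripts to look and compute and a shell command to move; the robot and the scene stay as the last step left them, time stands still between calls to the robot, and variables do not carry over. Pictures are saved under pics/ and viewed, at most 10 in all, crops included, and the job is handed in when it is done.

```bash
ls; mkdir -p pics; cat > h.py <<'E'
import numpy as np,cv2
from rig import ctrl
def cap(n,f):
    c=ctrl.capture(n); cv2.imwrite('pics/'+f+'.png',c['image'][:,:,::-1]); np.savez('pics/'+f+'.npz',**c); return c
def ld(f): return dict(np.load('pics/'+f+'.npz'))
def ray(c,u,v):
    R,t=np.array(c['R']),np.array(c['t']); o=-R.T@t
    d=R.T@np.array([(u-c['cx'])/c['fx'],(v-c['cy'])/c['fy'],1]); return o,d/np.linalg.norm(d)
def onz(c,u,v,z):
    o,d=ray(c,u,v); return o+d*(z-o[2])/d[2]
def tri(c1,p1,c2,p2):
    o1,d1=ray(c1,*p1);o2,d2=ray(c2,*p2)
    s=np.linalg.lstsq(np.c_[d1,-d2],o2-o1,rcond=None)[0]
    a,b=o1+d1*s[0],o2+d2*s[1]; return (a+b)/2,np.linalg.norm(a-b)
def proj(c,X):
    x=np.array(c['R'])@X+np.array(c['t']); return c['fx']*x[0]/x[2]+c['cx'],c['fy']*x[1]/x[2]+c['cy']
E
python3 - <<'E'
from h import *
for n in('scene','side','wrist'):
    c=cap(n,n+'0'); o=-np.array(c['R']).T@np.array(c['t']); print(n,o.round(),c['fx'],np.round(c['R'][2],2))
print(ctrl.sense())
E
```

```text
pics
scene [ -17. 1143.  955.] 427.1033897322385 [ 0.37 -0.71 -0.6 ]
side [ -368. -1246.  1072.] 470.1585406072228 [ 0.48  0.71 -0.52]
wrist [ 93. 523. 374.] 310.2429671437355 [ 0.27 -0.09 -0.96]
{'time_s': 0.15, 'joints': array([ 1.03858580e+00,  3.13335807e-01,  1.49827522e+00, -6.63813363e-06,
        1.33098769e+00, -2.23388528e-01]), 'dq': array([-0.00159523, -0.00103526, -0.00055783, -0.00253883,  0.00064067,
       -0.00050962]), 'tau': array([ 4.19853186e-04, -4.12363350e+01, -2.59794885e+01, -2.21022929e-04,
        3.24690765e-03, -1.71845471e-05]), 'eef_pos': array([159.50866465, 500.05076438, 303.45439837]), 'ee_rot': array([-1.82561232e-04,  1.53797331e-01,  9.88102286e-01, -4.68749426e-04]), 'force': array([0.35964198, 0.11830135, 0.23681224]), 'wrist_torque': array([ 0.05229098,  0.05671392, -0.00352295]), 'grip_force': 0.0, 'grip_width': 1.0012542636987565}
```

View pics/scene0.png

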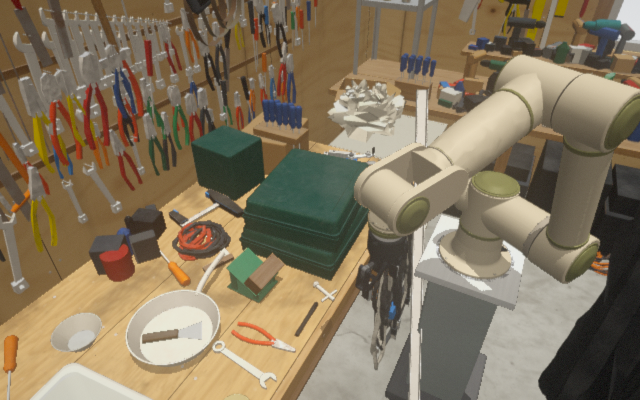

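View pics/side0.png

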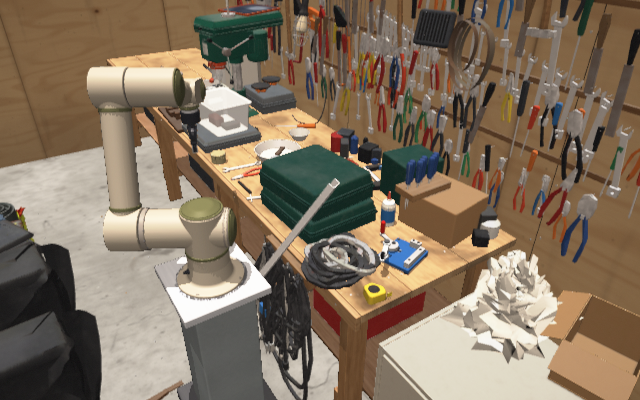

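The scene view shows the green rack with the block at about (255,272), right of the green cases. The side view shows the blue jig at about (402,253), on the other side of the cases. Next I'll enlarge both.

```bash
python3 - <<'E'
from h import *
a=cv2.imread('pics/scene0.png')[235:310,215:315]; b=cv2.imread('pics/side0.png')[220:280,350:450]
a=cv2.resize(a,None,fx=4,fy=4,interpolation=cv2.INTER_CUBIC);b=cv2.resize(b,None,fx=4,fy=4,interpolation=cv2.INTER_CUBIC)
w=cv2.imread('pics/wrist0.png'); w=cv2.resize(w,(400,250))
cv2.imwrite('pics/comp0.png',np.vstack([np.hstack([a,np.vstack([w,np.zeros((50,400,3),np.uint8)])]),np.hstack([b,np.zeros_like(b)])]))
s=ld('side0');c=ld('scene0')
for p in [(402,238),(382,248),(408,270),(428,255),(385,243)]: print('side',p,onz(s,*p,45).round())
for p in [(255,297),(262,262),(243,257),(281,268)]: print('scene',p,onz(c,*p,50).round())
E
```

```text
side (402, 238) [ 658. -234.   45.]
side (382, 248) [ 556. -241.   45.]
side (408, 270) [ 553. -383.   45.]
side (428, 255) [ 667. -360.   45.]
side (385, 243) [ 585. -224.   45.]
scene (255, 297) [497. 522.  50.]
scene (262, 262) [556. 399.  50.]
scene (243, 257) [619. 407.  50.]
scene (281, 268) [492. 394.  50.]
```

View pics/comp0.png

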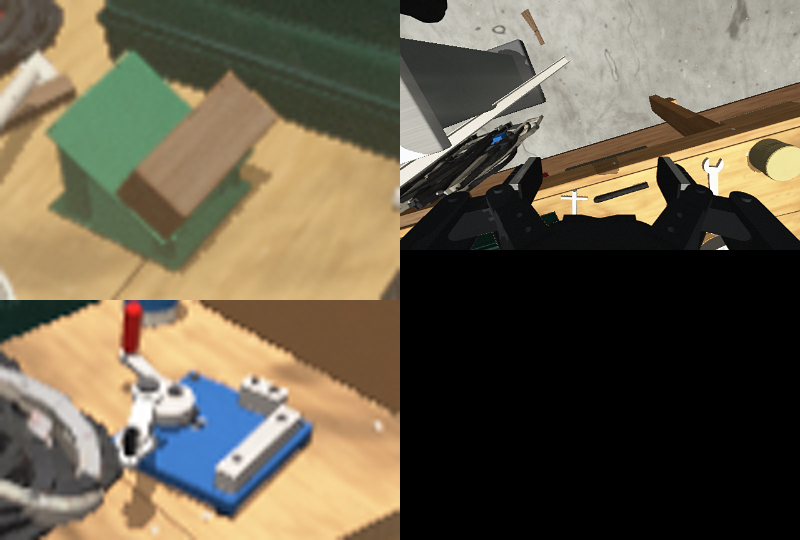

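The composite shows the jig with its fence on the right (-y) side and its end stop at the far (+x) end. The red handle is at crop (132,330). The block lies with its length along y on the rack, near (540,440). I'll move the wrist camera over the rack.

```bash
python3 -m creep '[[[3,-0.4,0.6,0,0,0],[6,-0.8,1,0,0,0],[9,-1.2,1,0,0,0],[9.6,-1.2,1,0,0,0],[9.6,-1.2,1,0,0,0],[9.6,-1.2,1,0,0,0],[9.6,-1.2,1,0,0,0],[9.6,-1.2,1,0,0,0],[9.6,-1.2,1,0,0,0],[9.6,-1.2,1,0,0,0],[9.6,-1.2,1,0,0,0]]]'
python3 - <<'E'
from h import *
c=cap('wrist','w1'); cap('scene','s1')
E
```

```text
time_s: 1.07
eef_pos: [398.4, 470.6, 329.1]
ee_rot: [-0.0, 0.153, 0.988, 0.0]
force: [-0.1, -0.1, 0.1]
grip_width: 1.005
grip_force: 0.0
```

View pics/w1.png

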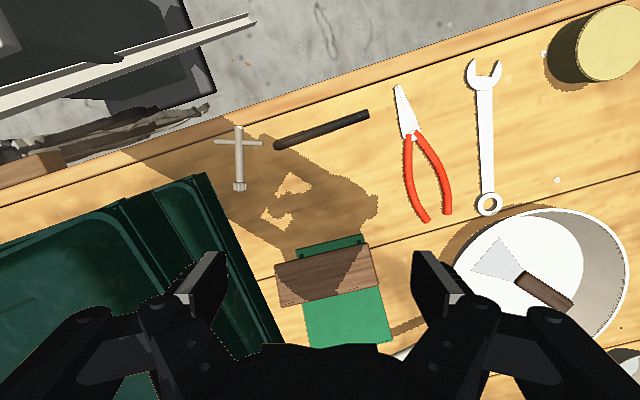

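The wrist view shows the block at about (275–379, 243–306), the green shelf below it at (345,315) and the lip at (330,245). The bystanders are well clear. Next I'll find the block's corners in an enlarged crop.

```bash
python3 - <<'E'
from h import *
a=cv2.imread('pics/w1.png')[230:350,262:402]; a=cv2.resize(a,None,fx=4,fy=4,interpolation=cv2.INTER_CUBIC)
b=cv2.imread('pics/scene0.png')[245:309,224:284]; b=cv2.resize(b,None,fx=4,fy=4,interpolation=cv2.INTER_CUBIC)
b=np.vstack([b,np.zeros((480-256,240,3),np.uint8)])
cv2.imwrite('pics/c1.png',np.hstack([a,b]))
E
```

```text
(no output)
```

View pics/c1.png

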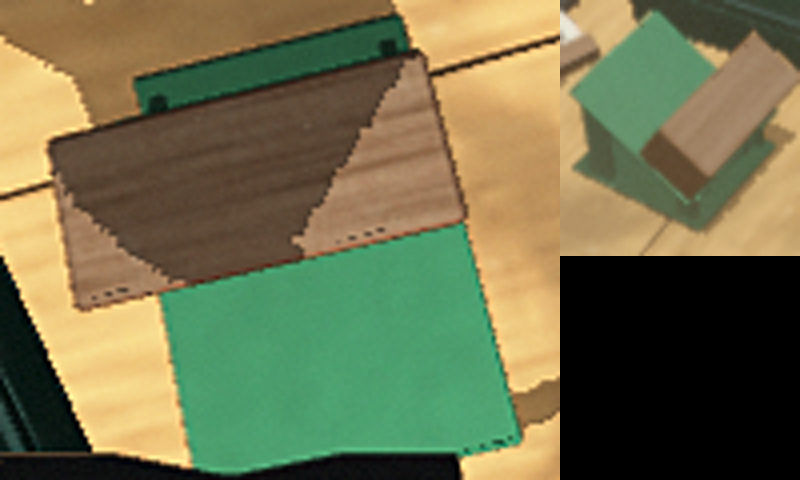

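```bash
python3 - <<'E'
from h import *
w=ld('w1');s=ld('scene0')
W=lambda u,v:(262+u/4-.375,230+v/4-.375)
S=lambda u,v:(224+(u-560)/4-.375,245+v/4-.375)
wc=[W(420,52),W(466,219),W(80,309),W(50,143)]  # L-low, L-high, R-high, R-low
sc=[S(712,175),S(663,132),S(755,32),S(800,78)]
P=[]
for a,b in zip(wc,sc):
    p,e=tri(w,a,s,b);P.append(p);print(p.round(1),round(e,1))
P=np.array(P);print('c',P.mean(0).round(1),[np.linalg.norm(P[i]-P[i-1]).round(1) for i in range(4)])
# single-view wrist solve: known rectangle 115x50 -> PnP
K=np.array([[w['fx'],0,w['cx']],[0,w['fy'],w['cy']],[0,0,1]])
obj=np.array([[-25,57.5,0],[25,57.5,0],[25,-57.5,0],[-25,-57.5,0]],float)
ok,rs,ts,er=cv2.solvePnPGeneric(obj,np.array(wc),K,None,flags=cv2.SOLVEPNP_IPPE)
for r,t,e in zip(rs,ts,er):
    R=w['R'].T@cv2.Rodrigues(r)[0]; c=w['R'].T@(t[:,0]-w['t'])
    print('pnp top centre',c.round(1),e,'ax x',R[:,0].round(3),'y',R[:,1].round(3),'n',R[:,2].round(3),[np.round(proj(s,c+R@o),1) for o in obj],np.round(sc,1).tolist())
E
```

```text
[488.1 501.1  69.7] 1.5
[528.4 499.6  92.4] 4.3
[523.7 387.7  94.1] 1.7
[486.4 387.7  63.8] 0.7
c [506.6 444.   80. ] [np.float64(113.5), np.float64(46.2), np.float64(112.1), np.float64(48.1)]
pnp top centre [512.7 443.7  71. ] [0.36981598] ax x [ 0.77  -0.018  0.637] y [ 0.09   0.993 -0.081] n [-0.631  0.12   0.766] [array([258.7, 291.7]), array([246.4, 278.7]), array([271.6, 252.4]), array([283.2, 264.7])] [[261.6, 288.4], [249.4, 277.6], [272.4, 252.6], [283.6, 264.1]]
pnp top centre [513.1 444.   71.5] [0.64867115] ax x [ 0.944 -0.066  0.322] y [ 0.108  0.988 -0.114] n [-0.31   0.142  0.94 ] [array([259.2, 290.8]), array([245.2, 280.1]), array([270.8, 253.2]), array([284.1, 263.1])] [[261.6, 288.4], [249.4, 277.6], [272.4, 252.6], [283.6, 264.1]]
```

```bash
cat >> h.py <<'E'
from scipy.optimize import least_squares
from scipy.spatial.transform import Rotation as Ro
E
python3 - <<'E'
from h import *
w=ld('w1');s=ld('scene0')
W=lambda u,v:(262+u/4-.375,230+v/4-.375)
S=lambda u,v:(224+(u-560)/4-.375,245+v/4-.375)
wc=[W(420,52),W(466,219),W(80,309),W(50,143)]
sc=[S(712,175),S(663,132),S(755,32),S(800,78)]
obj=np.array([[-25,57.5,0],[25,57.5,0],[25,-57.5,0],[-25,-57.5,0]],float)
def f(p,k=1.):
    R=Ro.from_euler('ZY',[p[3],-32],degrees=True).as_matrix()
    return np.r_[[np.subtract(proj(w,p[:3]+R@o),a) for o,a in zip(obj,wc)],[np.subtract(proj(s,p[:3]+R@o),a) for o,a in zip(obj,sc)]].ravel()
r=least_squares(f,[507,444,80,0]);print(r.x.round(2),r.fun.round(1))
p=r.x;R=Ro.from_euler('ZY',[p[3],-32],degrees=True)
print('R cols',R.as_matrix().round(3).tolist(),'block centre',(p[:3]-R.as_matrix()[:,2]*22.5).round(1))
# target tool: z=-n, y=+block x axis
M=R.as_matrix();T=np.c_[np.cross(M[:,0],-M[:,2]),M[:,0],-M[:,2]]
st=ctrl.sense();q=st['ee_rot'];C=Ro.from_quat([q[1],q[2],q[3],q[0]])
rv=(Ro.from_matrix(T)*C.inv()).as_rotvec(degrees=True);print('turn units',(rv/5).round(2))
top=p[:3];
for h in (54,56,115): t=top+M[:,2]*h; print(h,t.round(1),((t-st['eef_pos'])/25).round(2))
print(st['eef_pos'].round(1))
E
```

```text
[509.53 443.28  76.37  -2.34] [-0.1 -1.1  0.2  0.1 -0.6  0.8 -1.  -0.6 -0.9  1.3 -1.9 -0.3 -1.  -0.2
  0.2 -0.1]
R cols [[0.847, 0.041, -0.529], [-0.035, 0.999, 0.022], [0.53, 0.0, 0.848]] block centre [521.4 442.8  57.3]
turn units [  3.94  -5.62 -14.53]
54 [480.9 444.4 122.2] [ 3.29 -1.04 -8.28]
56 [479.9 444.5 123.9] [ 3.25 -1.04 -8.21]
115 [448.6 445.8 173.9] [ 2.   -0.99 -6.21]
[398.7 470.5 329.2]
```

```bash
python3 -m creep '[[[1,-1,-1,3.94,-5.62,-14.53],[1,-1,-1,3.94,-5.62,-14.53],[1,-1,-1,3.94,-5.62,-14.53],[1,-1,-1,3.94,-5.62,-14.53],[1,-1,-1,3.94,-5.62,-14.53],[1,-1,-1,3.94,-5.62,-14.53],[1,-1,-1,3.94,-5.62,-14.53],[1,-1,-1,3.94,-5.62,-14.53],[1,-1,-1,3.94,-5.62,-14.53],[1,-1,-1,3.94,-5.62,-14.53],[1,-1,-1,3.94,-5.62,-14.53],[1,-1,-1,3.94,-5.62,-14.53],[1.2,-1,-2.5,3.94,-5.62,-14.53],[1.6,-1,-4,3.94,-5.62,-14.53],[1.8,-1,-5.2,3.94,-5.62,-14.53],[1.9,-1,-6,3.94,-5.62,-14.53],[1.9,-1,-6,3.94,-5.62,-14.53],[1.9,-1,-6,3.94,-5.62,-14.53]]]'
cat > g.py <<'E'
from h import *
w=cap('wrist','w2')
p=np.array([509.53,443.28,76.37]);M=Ro.from_euler('ZY',[-2.34,-32],degrees=True).as_matrix()
st=ctrl.sense();q=st['ee_rot'];C=Ro.from_quat([q[1],q[2],q[3],q[0]])
print('tool in block frame', (M.T@(st['eef_pos']-p)).round(1), (Ro.from_matrix(M.T)*C).as_matrix().round(3).tolist(), st['joints'].round(2))
im=cv2.imread('pics/w2.png')
for o in [(-25,57.5),(25,57.5),(25,-57.5),(-25,-57.5)]: u,v=proj(w,p+M@np.array([*o,0])); cv2.circle(im,(int(u),int(v)),3,(255,0,255),1)
cv2.imwrite('pics/w2d.png',im)
E
python3 g.py
```

```text
time_s: 2.67
eef_pos: [446.8, 445.3, 178.9]
ee_rot: [0.199, 0.694, 0.666, 0.191]
force: [0.1, -0.0, 0.7]
grip_width: 1.001
grip_force: 0.0
tool in block frame [ 2.200e+00 -1.000e-01  1.214e+02] [[0.001, 1.0, 0.001], [1.0, -0.001, 0.001], [0.001, 0.001, -1.0]] [ 0.7   0.57  1.54 -0.6   0.69  1.14]
```

View pics/w2d.png

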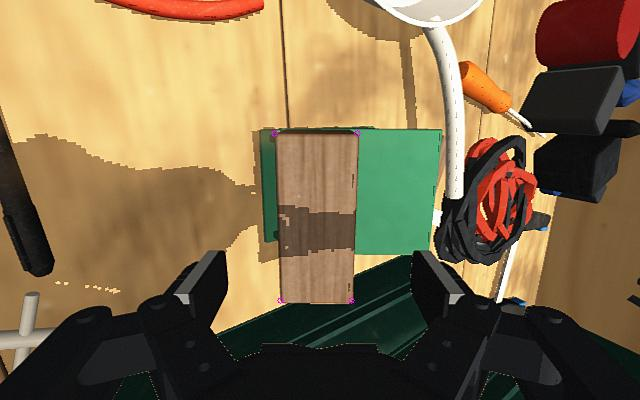

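The fitted corners (magenta) match the block at (277–358, 133–302), and the fingers straddle it symmetrically. I'll descend along the block's normal and grip it.

```bash
python3 -m creep '[[[0.5,0,-0.9,0,0,0],[1,0,-1.7,0,0,0],[1.33,-0.06,-2.3,0,0,0],[1.33,-0.06,-2.3,0,0,0],[1.33,-0.06,-2.3,0,0,0],[1.33,-0.06,-2.3,0,0,0]]]'
python3 g.py
python3 -m creep '[[[0,0,0,0,0,0],[0,0,0,0,0,0],[0,0,0,0,0,0],[0,0,0,0,0,0],[0,0,0,0,0,0],[0,0,0,0,0,0],[0,0,0,0,0,0],[0,0,0,0,0,0]]]' 35 45
```

```text
time_s: 3.22
eef_pos: [480.4, 444.4, 123.8]
ee_rot: [0.199, 0.694, 0.665, 0.193]
force: [-0.4, 0.8, -0.5]
grip_width: 0.999
grip_force: 0.0
tool in block frame [ 0.3 -0.1 55.7] [[0.002, 1.0, 0.002], [1.0, -0.002, 0.002], [0.002, 0.002, -1.0]] [ 0.66  0.68  1.51 -0.65  0.6   1.18]
time_s: 3.93
eef_pos: [480.3, 444.0, 122.4]
ee_rot: [0.199, 0.694, 0.665, 0.192]
force: [-4.4, -1.3, 5.9]
grip_width: 0.577
grip_force: 47.6
```

```bash
python3 -m creep '[[[-0.3,0,0.5,0,0,0],[-0.6,0,1,0,0,0],[-1,0,2,0,0,0],[-1,0,3.6,0,0,0],[-1,0,5.2,0,0,0],[-1,0,6.8,0,0,0],[-1,0,8.4,0,0,0],[-1,0,9.6,0,0,0],[-1,0,9.6,0,0,0],[-1,0,9.6,0,0,0]]]'
python3 - <<'E'
from h import *
st=ctrl.sense();q=st['ee_rot'];C=Ro.from_quat([q[1],q[2],q[3],q[0]])
T=Ro.from_matrix(np.c_[[-1,0,0],[0,1,0],[0,0,-1]])
print((T*C.inv()).as_rotvec(degrees=True)/5, st['joints'].round(2),(np.array([545,-300,372])-st['eef_pos'])/25)
E
```

```text
time_s: 4.77
eef_pos: [455.2, 443.7, 362.6]
ee_rot: [0.199, 0.694, 0.665, 0.192]
force: [0.2, 0.0, -1.8]
grip_width: 0.571
grip_force: 52.3
[-4.97080673  5.13812685 17.95766025] [ 0.69  0.4   1.29 -0.42  1.05  0.87] [  3.59258333 -29.74811594   0.37414218]
```

```bash
python3 -m creep '[[[0.5,-1.6,0.6,-0.25,0.26,0.9],[0.9,-3.2,0.6,-0.5,0.51,1.8],[1.3,-4.8,0.6,-0.75,0.77,2.7],[1.7,-6.4,0.6,-1.0,1.03,3.6],[2.1,-8,0.6,-1.24,1.28,4.5],[2.5,-9.6,0.6,-1.5,1.54,5.4],[2.9,-11.2,0.6,-1.75,1.8,6.3],[3.3,-12.8,0.6,-2,2.06,7.2],[3.8,-14.4,0.6,-2.25,2.3,8.1],[4.2,-16,0.6,-2.5,2.57,9],[4.6,-17.6,0.6,-2.97,3.08,10.8],[5,-19.2,0.6,-3.5,3.6,12.6],[5.4,-20.8,0.6,-4,4.1,14.4],[6,-22.9,0.6,-4.5,4.62,16.2],[6,-22.9,0.6,-4.97,5.14,17.96],[6,-22.9,0.6,-4.97,5.14,17.96],[6,-22.9,0.6,-4.97,5.14,17.96],[6,-22.9,0.6,-4.97,5.14,17.96],[6,-22.9,0.6,-4.97,5.14,17.96],[6,-22.9,0.6,-4.97,5.14,17.96]]]'
python3 - <<'E'
from h import *
cap('wrist','w3');cap('side','side3');print(ctrl.sense()['joints'].round(2))
E
```

```text
time_s: 6.43
eef_pos: [605.2, -128.4, 375.6]
ee_rot: [0.0, 0.001, 1.0, -0.0]
force: [0.1, 0.2, -1.4]
grip_width: 0.575
grip_force: 52.1
[-0.4   0.5   1.05 -0.    1.6  -1.97]
```

View pics/w3.png

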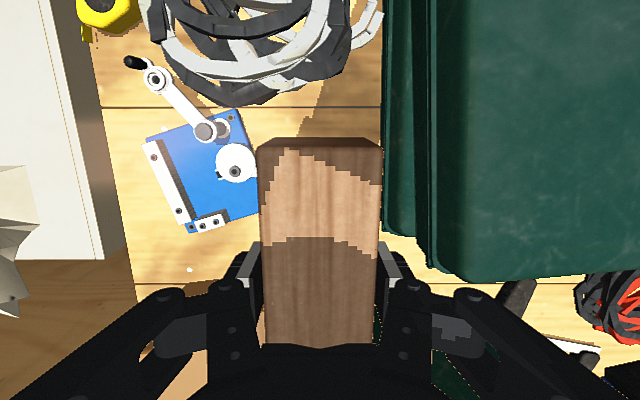

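The wrist view shows the jig at about (195,180), yawed by roughly 25°. The fence runs from (150,145) to (187,228) and the stop is at (208,222). The arm post is at (207,130), the pin at (133,62) and the lever disc at (235,165). I'll enlarge this to measure it.

```bash
python3 - <<'E'
from h import *
a=cv2.imread('pics/w3.png')[45:245,115:265]; a=cv2.resize(a,None,fx=3,fy=3,interpolation=cv2.INTER_CUBIC)
b=cv2.imread('pics/side3.png')[222:280,374:434]; b=cv2.resize(b,None,fx=5.5,fy=5.5,interpolation=cv2.INTER_CUBIC); print(b.shape)
b=np.vstack([b,np.zeros((600-b.shape[0],b.shape[1],3),np.uint8)])
cv2.imwrite('pics/c3.png',np.hstack([a,b]))
E
```

```text
(319, 330, 3)
```

View pics/c3.png

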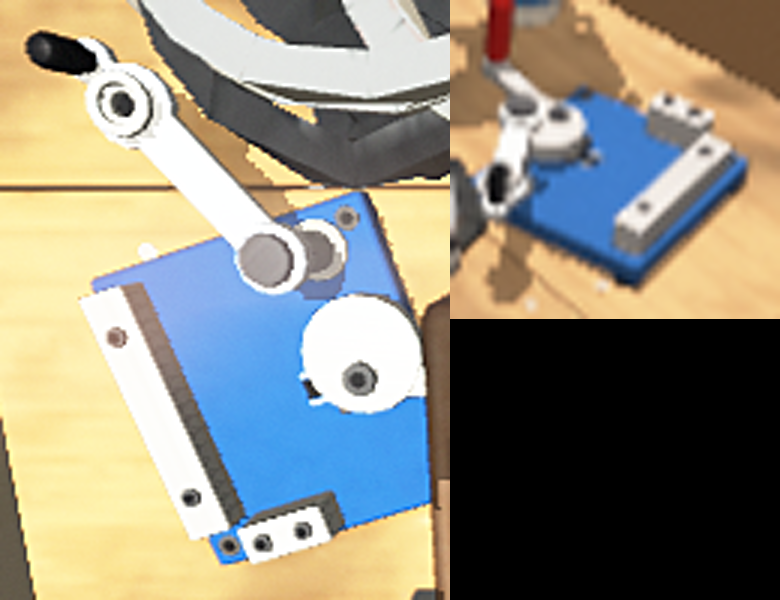

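```bash
cat > jig.py <<'E'
from h import *
w=ld('w3')
W=lambda u,v,z: onz(w,115+u/3-.33,45+v/3-.33,z)
f1,f0=W(125,285,44),W(233,531,44); s0,s1=W(239,526,48),W(321,507,48)
print('fence',f1.round(1),f0.round(1),np.linalg.norm(f1-f0).round(1)); print('stop',s0.round(1),s1.round(1),np.linalg.norm(s1-s0).round(1))
fy=(f1-f0)[:2]; sx=(s1-s0)[:2]
print('yaw from fence',np.degrees(np.arctan2(-fy[0],fy[1])),'stop',np.degrees(np.arctan2(sx[1],sx[0])))
b=[W(92,282,22),W(365,192,22)]; print('bed far edge',b[0].round(1),b[1].round(1),np.degrees(np.arctan2(*(b[1]-b[0])[1::-1])))
print('post cap',W(268,260,91).round(1),'bolt',W(359,378,49).round(1),'bush',W(121,103,89).round(1),'disc c',W(362,352,44).round(1),'pin',W(60,52,95).round(1))
E
python3 jig.py
```

```text
fence [ 572.1 -334.8   44. ] [ 683.5 -301.7   44. ] 116.2
stop [ 679.7 -296.9   48. ] [ 670.6 -258.9   48. ] 39.1
yaw from fence 106.57664202642553 stop 103.40606276829317
bed far edge [ 572.8 -360.8   22. ] [ 534.2 -235.4   22. ] 107.10576018674203
post cap [ 558.7 -255.8   91. ] bolt [ 611.4 -236.9   49. ] bush [ 503.6 -303.5   89. ] disc c [ 600.9 -236.1   44. ] pin [ 487.5 -319.3   95. ]
```

The measured jig agrees with the given sizes:

| Quantity | Measured | Given |
|---|---|---|
| Fence length | 116.2 mm | 116 mm |
| Stop width | 39.1 mm | 40 mm |
| Post position | (79.8, 105.3) | (80, 105) |
| Lever axis | (82.8, 49.4) | (80.5–83.5, 48) |

The corner is at about (682.5, -302) and the yaw is 16.7°. I'll move above the pocket.

```bash
python3 -m creep '[[[0.1,-1.5,0,0,0,1],[0.2,-3,0,0,0,2],[0.3,-4.5,0,0,0,3],[0.36,-6,0,0,0,3.34],[0.36,-6.53,-1,0,0,3.34],[0.36,-6.53,-2.5,0,0,3.34],[0.36,-6.53,-4,0,0,3.34],[0.36,-6.53,-5.5,0,0,3.34],[0.36,-6.53,-7,0,0,3.34],[0.36,-6.53,-7,0,0,3.34],[0.36,-6.53,-7,0,0,3.34],[0.36,-6.53,-7,0,0,3.34]]]'
cat > st.py <<'E'
from h import *
c=np.array([682.5,-302,22]);a=np.radians(106.7);J=np.array([[np.cos(a),-np.sin(a),0],[np.sin(a),np.cos(a),0],[0,0,1]])
if __name__=='__main__':
    s=ctrl.sense();q=s['ee_rot'];C=Ro.from_quat([q[1],q[2],q[3],q[0]]).as_matrix()
    print('TCP jig',(J.T@(s['eef_pos']-c)).round(1),'F jig',(J.T@s['force']).round(1),'tool y yaw',np.degrees(np.arctan2(C[1,1],C[0,1])).round(2),'z',C[:,2].round(3), s['time_s'],s['joints'].round(2))
    print('jig x unit',(J[:,0]/25).round(4),'jig y unit',(J[:,1]/25).round(4))
E
python3 st.py
python3 - <<'E'
from st import *
w=cap('wrist','w4'); cap('side','side4'); cap('scene','scene4')
im=cv2.imread('pics/w4.png')
for p in [(0,0,22),(0,116,22),(4,0,26),(44,0,26),(82.5,48,27),(80,105,69)]:
    u,v=proj(w,c+J@np.array(p)); print(p,round(u),round(v)); cv2.circle(im,(int(u),int(v)),4,(255,0,255),1)
cv2.imwrite('pics/w4d.png',im)
E
```

```text
time_s: 7.53
eef_pos: [615.1, -292.5, 204.5]
ee_rot: [0.002, -0.146, 0.989, -0.002]
force: [0.1, 0.1, -0.3]
grip_width: 0.575
grip_force: 52.0
TCP jig [ 28.5  61.9 182.5] F jig [ 0.1 -0.2 -0.3] tool y yaw 106.74 z [ 0.005 -0.003 -1.   ] 7.5333 [-0.62  0.74  1.09  0.    1.31 -2.48]
jig x unit [-0.0115  0.0383  0.    ] jig y unit [-0.0383 -0.0115  0.    ]
(0, 0, 22) 284 273
(0, 116, 22) 280 131
(4, 0, 26) 289 276
(44, 0, 26) 338 276
(82.5, 48, 27) 389 221
(80, 105, 69) 406 156
```

View pics/w4d.png

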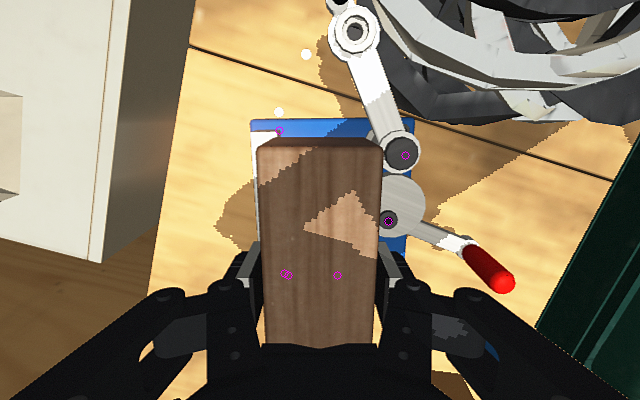

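The bolt (388,221) and the fence corner (279,131) fall on their predictions. The lever is about 0.2 rad open, and the block hangs straight in the fingers. I'll lower it beside the fence.

```bash
python3 -m creep '[[[0,0,-1,0,0,0],[0,0,-2,0,0,0],[0,0,-2.6,0,0,0],[0,0,-2.9,0,0,0],[0,0,-2.95,0,0,0],[0,0,-2.95,0,0,0],[0,0,-2.95,0,0,0],[0,0,-2.95,0,0,0]]]'
python3 st.py
python3 - <<'E'
from st import *
w=ld('w4'); print((J.T@(onz(w,320,150,148.8)-c)).round(1))
E
```

```text
time_s: 8.35
eef_pos: [614.8, -292.4, 129.3]
ee_rot: [0.002, -0.146, 0.989, -0.002]
force: [-0.4, -0.3, -1.3]
grip_width: 0.577
grip_force: 52.2
TCP jig [ 28.7  62.1 107.3] F jig [-0.2  0.5 -1.3] tool y yaw 106.77 z [ 0.004 -0.003 -1.   ] 8.35 [-0.62  0.81  1.16  0.    1.17 -2.48]
jig x unit [-0.0115  0.0383  0.    ] jig y unit [-0.0383 -0.0115  0.    ]
[ 29.6 115.7 126.8]
```

```bash
python3 -m creep '[[[0,0,-0.1,0,0,0],[0,0,-0.2,0,0,0],[0,0,-0.2,0,0,0]]]'; python3 st.py | head -1
python3 -m creep '[[[0,0,-0.04,0,0,0],[0,0,-0.08,0,0,0],[0,0,-0.08,0,0,0]]]'; python3 st.py | head -1
```

```text
time_s: 8.6
eef_pos: [614.2, -292.0, 122.2]
ee_rot: [0.001, -0.146, 0.989, -0.0]
force: [0.6, -1.1, -2.2]
grip_width: 0.577
grip_force: 52.2
TCP jig [ 29.2  62.5 100.2] F jig [-1.3 -0.2 -2.2] tool y yaw 106.77 z [ 0.001 -0.001 -1.   ] 8.6 [-0.62  0.82  1.16  0.    1.16 -2.48]
time_s: 8.85
eef_pos: [614.3, -292.0, 120.4]
ee_rot: [0.001, -0.146, 0.989, -0.001]
force: [0.1, 0.2, -1.7]
grip_width: 0.578
grip_force: 52.2
TCP jig [29.1 62.5 98.4] F jig [ 0.2 -0.2 -1.7] tool y yaw 106.76 z [ 0.001 -0.001 -1.   ] 8.85 [-0.62  0.82  1.16  0.    1.15 -2.48]
```

```bash
python3 -m creep '[[[0,0,-0.04,0,0,0],[0,0,-0.04,0,0,0],[0,0,-0.04,0,0,0]]]'; python3 st.py | head -1
python3 -m creep '[[[0,0,-0.04,0,0,0],[0,0,-0.04,0,0,0],[0,0,-0.04,0,0,0]]]'; python3 st.py | head -1
```

```text
time_s: 9.1
eef_pos: [614.3, -292.1, 119.6]
ee_rot: [0.001, -0.146, 0.989, -0.001]
force: [-0.7, -0.3, -2.1]
grip_width: 0.576
grip_force: 52.2
TCP jig [29.1 62.5 97.6] F jig [-0.1  0.7 -2.1] tool y yaw 106.77 z [ 0.002 -0.001 -1.   ] 9.1 [-0.62  0.82  1.16  0.    1.15 -2.48]
time_s: 9.35
eef_pos: [614.3, -292.1, 118.6]
ee_rot: [0.001, -0.146, 0.989, -0.001]
force: [0.8, -0.2, -1.8]
grip_width: 0.577
grip_force: 52.2
TCP jig [29.1 62.5 96.6] F jig [-0.4 -0.7 -1.8] tool y yaw 106.77 z [ 0.002 -0.001 -1.   ] 9.35 [-0.62  0.83  1.16  0.    1.15 -2.48]
```

```bash
python3 - <<'E'
from st import *
w=cap('wrist','w5'); side=cap('side','side5'); im=w['image'].astype(int)
for col in (290,320,350): print(col,[tuple(im[r,col]) for r in range(124,166,2)][:21])
for row in (152,156): print(row,[(x,*im[row,x]) for x in list(range(248,268,2))+list(range(372,392,2))])
s=ctrl.sense();q=s['ee_rot'];C=Ro.from_quat([q[1],q[2],q[3],q[0]]).as_matrix()
cam=-w['R'].T@w['t'];print('cam in tool',(C.T@(cam-s['eef_pos'])).round(1),(C.T@w['R'].T).round(3).tolist(),s['wrist_torque'].round(2))
E
```

```text
290 [(np.int64(176), np.int64(139), np.int64(103)), (np.int64(46), np.int64(75), np.int64(129)), (np.int64(64), np.int64(114), np.int64(189)), (np.int64(76), np.int64(127), np.int64(207)), (np.int64(82), np.int64(137), np.int64(214)), (np.int64(85), np.int64(139), np.int64(212)), (np.int64(87), np.int64(149), np.int64(235)), (np.int64(80), np.int64(56), np.int64(37)), (np.int64(78), np.int64(59), np.int64(46)), (np.int64(75), np.int64(57), np.int64(45)), (np.int64(68), np.int64(51), np.int64(41)), (np.int64(92), np.int64(66), np.int64(45)), (np.int64(142), np.int64(104), np.int64(80)), (np.int64(163), np.int64(127), np.int64(96)), (np.int64(179), np.int64(143), np.int64(109)), (np.int64(178), np.int64(140), np.int64(103)), (np.int64(175), np.int64(140), np.int64(101)), (np.int64(176), np.int64(139), np.int64(104)), (np.int64(180), np.int64(144), np.int64(106)), (np.int64(176), np.int64(142), np.int64(104)), (np.int64(185), np.int64(149), np.int64(118))]
320 [(np.int64(70), np.int64(50), np.int64(46)), (np.int64(45), np.int64(92), np.int64(161)), (np.int64(57), np.int64(115), np.int64
[... 3198 characters left out ...]
np.int64(137), np.int64(105)), (266, np.int64(175), np.int64(139), np.int64(106)), (372, np.int64(97), np.int64(73), np.int64(54)), (374, np.int64(102), np.int64(81), np.int64(60)), (376, np.int64(104), np.int64(81), np.int64(62)), (378, np.int64(106), np.int64(83), np.int64(63)), (380, np.int64(94), np.int64(73), np.int64(56)), (382, np.int64(78), np.int64(53), np.int64(32)), (384, np.int64(31), np.int64(66), np.int64(109)), (386, np.int64(112), np.int64(106), np.int64(95)), (388, np.int64(144), np.int64(141), np.int64(132)), (390, np.int64(143), np.int64(140), np.int64(131))]
cam in tool [ 69.8   0.9 -70.1] [[-0.0, -0.96, -0.279], [1.0, -0.0, -0.0], [0.0, -0.279, 0.96]] [-0.03  0.04  0.02]
```

```bash
for i in 1 2; do python3 -m creep '[[[0,0,-0.03,0,0,0],[0,0,-0.03,0,0,0],[0,0,-0.03,0,0,0]]]' >/dev/null; python3 st.py | head -1; done
```

```text
TCP jig [29.1 62.4 95.8] F jig [ 0.8  0.4 -1.4] tool y yaw 106.77 z [ 0.002 -0.001 -1.   ] 9.7 [-0.62  0.83  1.16  0.    1.15 -2.48]
TCP jig [29.1 62.5 95.1] F jig [-0.4  0.1 -1.6] tool y yaw 106.77 z [ 0.002 -0.001 -1.   ] 9.95 [-0.62  0.83  1.17  0.    1.15 -2.48]
```

```bash
python3 -m creep '[[[0,0,-0.04,0,0,0],[0,0,-0.04,0,0,0],[0,0,-0.04,0,0,0]]]' >/dev/null; python3 st.py | head -1; python3 -m creep '[[[0,0,-0.04,0,0,0],[0,0,-0.04,0,0,0],[0,0,-0.04,0,0,0]]]' >/dev/null; python3 st.py | head -1
```

```text
TCP jig [29.1 62.5 94.1] F jig [-0.8  0.1 -1.6] tool y yaw 106.77 z [ 0.002 -0.001 -1.   ] 10.2 [-0.62  0.83  1.17  0.    1.14 -2.48]
TCP jig [29.  62.4 93.5] F jig [-0.4 -0.4  1.2] tool y yaw 106.77 z [ 0.002 -0.001 -1.   ] 10.45 [-0.62  0.83  1.17  0.    1.14 -2.48]
```

```bash
python3 -m creep '[[[0,0,-0.04,0,0,0],[0,0,-0.04,0,0,0],[0,0,-0.04,0,0,0]]]' >/dev/null; python3 st.py | head -1; python3 - <<'E'
from st import *
s=ctrl.sense();print(s['wrist_torque'].round(3),(J.T@s['wrist_torque']).round(3),s['force'].round(1))
w=cap('wrist','w6');im=w['image'].astype(int)
for r in (148,152,160,180): print(r,[(x,im[r,x].tolist()) for x in (250,252,254,255,256,257,258,381,382,383,384,385,386)])
print([ (r,im[r,320].tolist()) for r in range(132,154)])
E
```

```text
TCP jig [29.  62.3 93.3] F jig [0.7 0.4 7.8] tool y yaw 106.77 z [ 0.002 -0.002 -1.   ] 10.7 [-0.62  0.83  1.17  0.    1.14 -2.48]
[ 0.486  0.535 -0.03 ] [ 0.372 -0.619 -0.03 ] [-0.6  0.5  7.8]
148 [(250, [90, 85, 76]), (252, [92, 87, 76]), (254, [91, 87, 76]), (255, [97, 91, 85]), (256, [75, 63, 53]), (257, [93, 64, 44]), (258, [114, 78, 53]), (381, [64, 44, 26]), (382, [49, 38, 37]), (383, [38, 70, 121]), (384, [40, 78, 132]), (385, [39, 74, 127]), (386, [39, 75, 127])]
152 [(250, [82, 77, 71]), (252, [75, 72, 68]), (254, [74, 72, 69]), (255, [66, 48, 37]), (256, [116, 79, 51]), (257, [136, 100, 71]), (258, [145, 111, 80]), (381, [87, 64, 49]), (382, [75, 54, 36]), (383, [58, 33, 11]), (384, [40, 71, 122]), (385, [31, 76, 133]), (386, [30, 72, 130])]
160 [(250, [93, 91, 83]), (252, [77, 75, 71]), (254, [79, 78, 74]), (255, [51, 49, 46]), (256, [111, 76, 57]), (257, [134, 101, 74]), (258, [148, 118, 89]), (381, [84, 59, 44]), (382, [76, 52, 29]), (383, [42, 44, 55]), (384, [27, 73, 131]), (385, [21, 73, 138]), (386, [56, 62, 72])]
180 [(250, [228, 223, 210]), (252, [75, 75, 69]), (254, [64, 61, 59]), (255, [68, 68, 66]), (256, [46, 46, 43]), (257, [105, 72, 49]), (258, [129, 92, 64]), (381, [75, 44, 23]), (382, [39, 54, 87]), (383, [28, 72, 129]), (384, [27, 72, 128]), (385, [29, 71, 126]), (386, [34, 73, 128])]
[(132, [68, 132, 214]), (133, [67, 133, 213]), (134, [68, 133, 213]), (135, [72, 139, 223]), (136, [71, 116, 182]), (137, [61, 44, 41]), (138, [64, 44, 28]), (139, [63, 45, 31]), (140, [68, 49, 36]), (141, [66, 48, 37]), (142, [60, 45, 36]), (143, [60, 44, 34]), (144, [55, 39, 29]), (145, [52, 39, 28]), (146, [59, 42, 27]), (147, [75, 51, 38]), (148, [89, 67, 49]), (149, [89, 68, 50]), (150, [89, 67, 50]), (151, [98, 76, 55]), (152, [97, 75, 56]), (153, [100, 77, 57])]
```

```bash
cat >> st.py <<'E'
    print('tq jig',(J.T@s['wrist_torque']).round(3))
E
python3 -m creep '[[[0,0,0.1,0,0,0],[0,0,0.1,0,0,0],[0,0,0.1,0,0,0],[0,0,0.1,0,0,0]]]' >/dev/null; python3 st.py
python3 -m creep '[[[0.02,-0.08,0,0,0,0],[0.03,-0.11,0,0,0,0],[0.03,-0.11,0,0,0,0],[0.03,-0.11,0,0,0,0]]]' >/dev/null; python3 st.py
```

```text
TCP jig [29.2 62.6 94.2] F jig [-0.3 -0.2 -1. ] tool y yaw 106.76 z [ 0.001 -0.001 -1.   ] 11.0833 [-0.62  0.83  1.17 -0.    1.15 -2.48]
jig x unit [-0.0115  0.0383  0.    ] jig y unit [-0.0383 -0.0115  0.    ]
tq jig [0.022 0.015 0.007]
TCP jig [26.2 62.6 94.5] F jig [ 1.   0.6 -2.2] tool y yaw 106.76 z [ 0.002 -0.001 -1.   ] 11.4167 [-0.62  0.83  1.16  0.    1.15 -2.48]
jig x unit [-0.0115  0.0383  0.    ] jig y unit [-0.0383 -0.0115  0.    ]
tq jig [0.025 0.01  0.047]
```

```bash
python3 -m creep '[[[0.01,-0.04,0,0,0,0],[0.01,-0.04,0,0,0,0],[0.01,-0.04,0,0,0,0]]]' >/dev/null; python3 st.py | grep -v unit
python3 -m creep '[[[0.01,-0.04,0,0,0,0],[0.01,-0.04,0,0,0,0],[0.01,-0.04,0,0,0,0]]]' >/dev/null; python3 st.py | grep -v unit
```

```text
TCP jig [25.2 62.6 94.6] F jig [ 1.3 -0.8 -1.5] tool y yaw 106.76 z [ 0.002 -0.001 -1.   ] 11.6667 [-0.62  0.83  1.16  0.    1.15 -2.48]
tq jig [ 0.026 -0.019  0.032]
TCP jig [24.1 62.6 94.6] F jig [-0.8  0.3 -0.9] tool y yaw 106.77 z [ 0.002 -0.001 -1.   ] 11.9167 [-0.62  0.84  1.15  0.    1.15 -2.48]
tq jig [ 0.015 -0.028  0.021]
```

```bash
python3 -m creep '[[[0.01,-0.04,0,0,0,0],[0.01,-0.04,0,0,0,0],[0.01,-0.04,0,0,0,0]]]' >/dev/null; python3 st.py | grep -v unit
python3 -m creep '[[[0.01,-0.04,0,0,0,0],[0.01,-0.04,0,0,0,0],[0.01,-0.04,0,0,0,0]]]' >/dev/null; python3 st.py | grep -v unit
```

```text
TCP jig [23.4 62.6 94.6] F jig [ 2.7  0.4 -1.3] tool y yaw 106.78 z [ 0.001 -0.    -1.   ] 12.1667 [-0.62  0.84  1.15  0.    1.15 -2.48]
tq jig [-0.012 -0.482  0.212]
TCP jig [23.1 62.6 94.5] F jig [6.6 1.6 1.1] tool y yaw 106.82 z [-0.     0.001 -1.   ] 12.4167 [-0.62  0.84  1.15  0.    1.16 -2.49]
tq jig [ 0.152 -1.245  0.344]
```

```bash
python3 -m creep '[[[0.03,0.05,0,0,0,0.1],[0.07,0.06,0,0,0,0.1],[0.07,0.06,0,0,0,0.1],[0.07,0.06,0,0,0,0.1]]]' >/dev/null; python3 st.py | grep -v unit
python3 -m creep '[[[0.04,0.01,0,0,0,0],[0.04,0.01,0,0,0,0],[0.04,0.01,0,0,0,0]]]' >/dev/null; python3 st.py | grep -v unit
```

```text
TCP jig [23.1 60.5 94.6] F jig [ 1.8 -0.6 -1. ] tool y yaw 107.26 z [ 0.002 -0.001 -1.   ] 12.75 [-0.62  0.84  1.14  0.    1.16 -2.49]
tq jig [-0.089 -0.36   0.07 ]
TCP jig [23.1 59.6 94.5] F jig [ 1.1  1.1 -2.4] tool y yaw 107.26 z [ 0.001 -0.001 -1.   ] 13.0 [-0.62  0.84  1.14  0.    1.16 -2.49]
tq jig [ 0.129 -0.339  0.13 ]
```

```bash
python3 -m creep '[[[0.04,0.01,0,0,0,0],[0.04,0.01,0,0,0,0],[0.04,0.01,0,0,0,0]]]' >/dev/null; python3 st.py | grep -v unit
python3 -m creep '[[[0.04,0.01,0,0,0,0],[0.04,0.01,0,0,0,0],[0.04,0.01,0,0,0,0]]]' >/dev/null; python3 st.py | grep -v unit
```

```text
TCP jig [23.  58.9 94.5] F jig [2.1 5.3 0.3] tool y yaw 107.28 z [ 0.    -0.001 -1.   ] 13.25 [-0.62  0.84  1.14 -0.    1.16 -2.49]
tq jig [ 0.738 -0.586  0.247]
TCP jig [22.9 58.7 94.6] F jig [ 4.3 10.3  2.5] tool y yaw 107.28 z [-0.002 -0.001 -1.   ] 13.5 [-0.62  0.84  1.13 -0.    1.16 -2.49]
tq jig [ 1.658 -0.745  0.373]
```

```bash
python3 -m creep '[[[-0.01,0,-0.04,0,0,0],[-0.01,0,-0.04,0,0,0],[-0.01,0,-0.04,0,0,0]]]' >/dev/null; python3 st.py | grep -v unit
python3 -m creep '[[[0,0,-0.04,0,0,0],[0,0,-0.04,0,0,0],[0,0,-0.04,0,0,0]]]' >/dev/null; python3 st.py | grep -v unit
```

```text
TCP jig [22.9 58.8 94.2] F jig [ 4.5 10.6  5.3] tool y yaw 107.28 z [-0.001 -0.001 -1.   ] 13.75 [-0.62  0.84  1.14 -0.    1.16 -2.49]
tq jig [ 1.641 -0.986  0.394]
TCP jig [22.9 58.8 93.5] F jig [ 6.4 11.6  8. ] tool y yaw 107.29 z [-0.001 -0.001 -1.   ] 14.0 [-0.62  0.85  1.14 -0.    1.16 -2.49]
tq jig [ 1.704 -1.108  0.4  ]
```

```bash
python3 -m creep '[[[0,0,0,0,0,0],[0,0,0,0,0,0],[0,0,0,0,0,0],[0,0,0,0,0,0],[0,0,0,0,0,0]]]' 62 >/dev/null; python3 st.py | grep -v unit; python3 - <<'E'
from st import *
print(ctrl.sense()['grip_width']*85.4)
w=cap('wrist','w7');im=w['image'].astype(int)
print([(r,im[r,320].tolist()) for r in range(128,156,2)])
for r in (156,180,220): print(r,[(x,im[r,x].tolist()) for x in list(range(244,276,3))],[(x,im[r,x].tolist()) for x in range(372,396,3)])
E
```

```text
TCP jig [22.9 57.6 92.7] F jig [ 0.   0.4 -0.4] tool y yaw 107.26 z [ 0.002 -0.001 -1.   ] 14.4167 [-0.62  0.85  1.14  0.    1.16 -2.49]
tq jig [ 0.069 -0.003  0.021]
61.68552648348114
[(128, [62, 132, 217]), (130, [65, 133, 216]), (132, [65, 134, 220]), (134, [57, 44, 52]), (136, [64, 47, 34]), (138, [65, 47, 37]), (140, [67, 49, 39]), (142, [70, 48, 36]), (144, [134, 94, 65]), (146, [93, 71, 55]), (148, [99, 76, 56]), (150, [100, 74, 56]), (152, [99, 74, 56]), (154, [100, 74, 55])]
156 [(244, [251, 250, 246]), (247, [251, 250, 244]), (250, [251, 251, 248]), (253, [255, 255, 255]), (256, [138, 104, 77]), (259, [181, 146, 113]), (262, [171, 133, 100]), (265, [176, 137, 105]), (268, [176, 139, 105]), (271, [175, 135, 102]), (274, [185, 148, 115])] [(372, [97, 75, 54]), (375, [109, 87, 65]), (378, [110, 86, 69]), (381, [80, 57, 41]), (384, [27, 68, 126]), (387, [30, 74, 129]), (390, [33, 75, 131]), (393, [33, 74, 129])]
180 [(244, [47, 47, 46]), (247, [125, 123, 122]), (250, [125, 123, 121]), (253, [255, 255, 255]), (256, [111, 86, 67]), (259, [167, 135, 104]), (262, [176, 137, 104]), (265, [181, 143, 111]), (268, [189, 153, 120]), (271, [97, 75, 59]), (274, [104, 79, 62])] [(372, [107, 84, 64]), (375, [108, 83, 66]), (378, [97, 77, 56]), (381, [52, 37, 30]), (384, [31, 73, 129]), (387, [31, 74, 129]), (390, [31, 73, 130]), (393, [32, 73, 129])]
220 [(244, [178, 174, 165]), (247, [169, 166, 156]), (250, [168, 165, 156]), (253, [168, 165, 156]), (256, [182, 182, 171]), (259, [61, 42, 24]), (262, [97, 75, 56]), (265, [88, 66, 48]), (268, [95, 69, 51]), (271, [108, 84, 63]), (274, [108, 83, 61])] [(372, [112, 87, 67]), (375, [107, 83, 65]), (378, [85, 59, 38]), (381, [28, 73, 132]), (384, [31, 74, 129]), (387, [28, 71, 126]), (390, [33, 74, 129]), (393, [30, 74, 128])]
```

```bash
python3 -m creep '[[[0,0,0.5,0,0,0],[0,0,1.5,0,0,0],[0,0,2.8,0,0,0],[0,0,4,0,0,0],[0,0,4.4,0,0,0],[0,0,4.4,0,0,0],[0,0,4.4,0,0,0]]]' >/dev/null; python3 st.py | grep -v unit; python3 - <<'E'
from st import *
w=ld('w3')
for p in [(383,60),(383,150),(383,225),(435,275)]: print(p,[onz(w,*p,z).round()[:2].tolist() for z in (213,100,0)])
w=cap('wrist','w8')
im=cv2.imread('pics/w8.png'); cv2.imwrite('pics/w8.png',im)
hsv=cv2.cvtColor(im,cv2.COLOR_BGR2HSV); m=((hsv[...,0]<6)|(hsv[...,0]>174))&(hsv[...,1]>170)&(hsv[...,2]>90)
ys,xs=np.nonzero(m&(np.arange(640)[None]>380)); print('red',len(xs),xs.min(),xs.max(),ys.min(),ys.max(),xs.mean(),ys.mean())
for z in (23,74): print(z,(J.T@(onz(w,xs.mean(),ys.mean(),z+22)-c)).round(1))
E
```

```text
TCP jig [ 23.1  57.8 202.5] F jig [ 0.4 -0.8 -1. ] tool y yaw 107.27 z [ 0.002 -0.001 -1.   ] 15.05 [-0.62  0.74  1.03  0.    1.37 -2.49]
tq jig [-0.055  0.066  0.047]
(383, 60) [[502.0, -83.0], [487.0, -61.0], [473.0, -42.0]]
(383, 150) [[564.0, -79.0], [579.0, -56.0], [591.0, -36.0]]
(383, 225) [[624.0, -76.0], [667.0, -51.0], [706.0, -29.0]]
(435, 275) [[669.0, -30.0], [734.0, 18.0], [791.0, 59.0]]
red 573 469 504 234 274 489.48342059336824 258.1937172774869
23 [175.4   2.3  23. ]
74 [144.4  27.9  74. ]
```

```bash
python3 -m creep '[[[0.3,1.5,0,0,0,0.8],[0.6,3,0,0,0,1.6],[0.9,4.5,0,0,0,2],[1.19,5.78,0,0,0,2],[1.19,5.78,-0.6,0,0,2],[1.19,5.78,-0.6,0,0,2],[1.19,5.78,-0.6,0,0,2],[1.19,5.78,-0.6,0,0,2]]]' 0 >/dev/null; python3 st.py | grep -v unit; python3 - <<'E'
from st import *
w=cap('wrist','w9'); im=cv2.imread('pics/w9.png')
for p in [(0,0,22),(0,116,22),(50,115,45),(0,115,45),(50,0,45),(82.5,48,27),(80,105,69),(151.6,21.5,74),(151.6,21.5,23)]:
    u,v=proj(w,c+J@np.array(p)); cv2.circle(im,(int(u),int(v)),4,(255,0,255),1)
cv2.imwrite('pics/w9d.png',im)
E
```

```text
TCP jig [152.  -11.7 187.1] F jig [ 0.8 -0.2 -0.3] tool y yaw 117.19 z [ 0.001 -0.001 -1.   ] 15.7667 [-0.41  0.71  1.13 -0.    1.3  -2.45]
tq jig [ 0.012 -0.008 -0.032]
```

View pics/w9d.png

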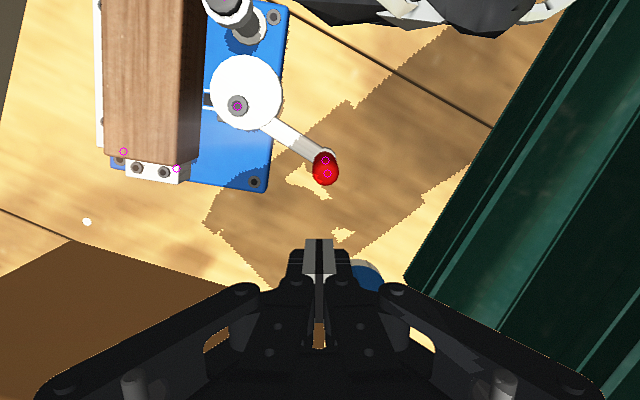

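The block sits square against the fence and the stop, and the handle at (325,168) is where I predicted. Something blue at (368,275), probably the glue bottle, is close to the gripper, so I'll locate it before descending.

```bash
python3 - <<'E'
from st import *
s=ld('side0')
for p in [(388,225),(389,212),(388,198)]: print('side base?',p,onz(s,*p,0).round()[:2],)
for n in ('w8','w9'):
    w=ld(n);im=cv2.imread(f'pics/{n}.png');h=cv2.cvtColor(im,cv2.COLOR_BGR2HSV)
    m=((h[...,0]>95)&(h[...,0]<125)&(h[...,1]>100)&(h[...,2]>40)).astype(np.uint8)
    k,l,st_,ce=cv2.connectedComponentsWithStats(m)
    for i in range(1,k):
        if st_[i,4]>60: print(n,st_[i],ce[i].round(),[onz(w,*ce[i],z).round()[:2].tolist() for z in (0,60,110,150)])
im=cv2.imread('pics/side0.png');h=cv2.cvtColor(im,cv2.COLOR_BGR2HSV)[180:245,370:410]
m=((h[...,0]>95)&(h[...,0]<125)&(h[...,1]>100)).astype(np.uint8);k,l,st_,ce=cv2.connectedComponentsWithStats(m)
print([(st_[i]+[370,180,0,0,0],ce[i]+[370,180]) for i in range(1,k) if st_[i,4]>10])
m=((h[...,1]<40)&(h[...,2]>170)).astype(np.uint8);k,l,st_,ce=cv2.connectedComponentsWithStats(m)
print([(st_[i]+[370,180,0,0,0]) for i in range(1,k) if st_[i,4]>10])
E
```

```text
side base? (388, 225) [714. -92.]
side base? (389, 212) [780. -20.]
side base? (388, 198) [850.  69.]
w8 [403 113  11  14  97] [409. 118.] [[537.0, -235.0], [540.0, -251.0], [543.0, -265.0], [545.0, -276.0]]
w8 [ 261  114  150   78 2594] [343. 139.] [[573.0, -287.0], [569.0, -293.0], [565.0, -298.0], [563.0, -302.0]]
w8 [ 349  208   57   59 2136] [371. 239.] [[660.0, -227.0], [639.0, -245.0], [620.0, -260.0], [606.0, -273.0]]
w8 [268 252  21  16 127] [279. 262.] [[714.0, -311.0], [681.0, -312.0], [654.0, -313.0], [632.0, -314.0]]
w9 [ 202    0   88  107 3086] [246.  44.] [[569.0, -261.0], [573.0, -245.0], [577.0, -231.0], [579.0, -220.0]]
w9 [ 186  108   86   85 4595] [230. 155.] [[660.0, -237.0], [644.0, -226.0], [631.0, -216.0], [621.0, -209.0]]
w9 [111 157  14  13  76] [116. 165.] [[715.0, -326.0], [688.0, -296.0], [665.0, -270.0], [647.0, -250.0]]
w9 [351 266  33  26 554] [367. 277.] [[711.0, -67.0], [684.0, -92.0], [662.0, -113.0], [645.0, -130.0]]
[(array([405, 180,   5,   4,  17]), array([407.35294118, 181.41176471])), (array([381, 210,  14,  13, 135]), array([387.25925926, 215.9037037 ])), (array([395, 239,  15,   6,  52]), array([402.01923077, 242.05769231]))]
[array([383, 199,  12,   9,  66]), array([382, 234,  16,  11,  66])]
```

```bash
python3 - <<'E'
from st import *
s=ld('side0');w=ld('w9')
for p in [(367,277),(372,280),(380,285)]: print(tri(s,(387.3,216),w,p), (J.T@(tri(s,(387.3,216),w,p)[0]-c)).round())
for r in (224,227,230): print(r,onz(s,388,r,0).round())
for z in (20,35,50): print(z,onz(s,387.3,216,z).round(),onz(s,381,216,z).round(),onz(s,394.5,216,z).round())
E
```

```text
(array([693.71827965, -93.61258288,  51.81932623]), np.float64(15.84746841200137)) [196. -71.  30.]
(array([697.00419751, -87.90050903,  47.80872016]), np.float64(18.80030860383932)) [201. -75.  26.]
(array([702.41350291, -78.45055815,  41.39356313]), np.float64(23.740140739753738)) [208. -83.  19.]
224 [719. -87.   0.]
227 [ 705. -103.    0.]
230 [ 692. -119.    0.]
20 [734. -62.  20.] [712. -49.  20.] [758. -78.  20.]
35 [718. -79.  35.] [696. -66.  35.] [742. -95.  35.]
50 [702. -96.  50.] [681. -83.  50.] [ 726. -112.   50.]
```

The glue stands about 45 mm from the gripper's path, and the body stays above it except near the thin nozzle, so it is clear. I'll descend behind the handle.

```bash
python3 -m creep '[[[-0.1,-0.03,-1,0,0,0],[-0.1,-0.03,-2,0,0,0],[-0.1,-0.03,-2.8,0,0,0],[-0.1,-0.03,-2.96,0,0,0],[-0.1,-0.03,-2.96,0,0,0],[-0.1,-0.03,-2.96,0,0,0]]]' >/dev/null; python3 st.py | grep -v unit
cat > lv.py <<'E'
from st import *
s=ctrl.sense();w=cap('wrist','lv');im=cv2.imread('pics/lv.png');hsv=cv2.cvtColor(im,cv2.COLOR_BGR2HSV)
m=(((hsv[...,0]<6)|(hsv[...,0]>174))&(hsv[...,1]>150)&(hsv[...,2]>60)).astype(np.uint8)
k,l,S,ce=cv2.connectedComponentsWithStats(m);i=1+np.argmax(S[1:,4]);x,y,ww,hh,a=S[i]
F=J.T@s['force'];p=J.T@(s['eef_pos']-c)
print('t',s['time_s'],'TCP',p.round(1),'F',F.round(1),'tq',(J.T@s['wrist_torque']).round(2),'red',(x,y,ww,hh,a),ce[i].round())
h=J.T@(onz(w,*ce[i],22+60)-c);d=h[:2]-[82.5,48];print('handle',h.round(1),'r',np.hypot(*d).round(1),'lever rad~',(np.arctan2(d[1],d[0])+np.pi/6).round(2),'Ft',(F[1]*np.cos(np.arctan2(d[1],d[0]))-F[0]*np.sin(np.arctan2(d[1],d[0]))).round(1))
E
python3 lv.py
```

```text
TCP jig [152.   -9.8 115.1] F jig [-0.5  1.   0.1] tool y yaw 117.23 z [ 0.004 -0.002 -1.   ] 16.3167 [-0.41  0.77  1.21 -0.    1.15 -2.45]
tq jig [ 0.044  0.022 -0.012]
t 16.3167 TCP [152.   -9.8 115.1] F [-0.5  1.   0.1] tq [ 0.04  0.02 -0.01] red (np.int32(308), np.int32(172), np.int32(41), np.int32(61), np.int32(1909)) [327. 203.]
handle [150.3  22.   60. ] r 72.7 lever rad~ 0.16 Ft 0.7
```

```bash
python3 -m creep '[[[-0.2,0,-0.04,0,0,0.1],[-0.4,0,-0.08,0,0,0.2],[-0.6,-0.02,-0.08,0,0,0.3],[-0.8,-0.04,-0.08,0,0,0.4],[-1,-0.06,-0.08,0,0,0.5],[-1.2,-0.08,-0.08,0,0,0.6],[-1.4,-0.1,-0.08,0,0,0.7],[-1.6,-0.13,-0.08,0,0,0.8],[-1.84,-0.16,-0.08,0,0,1],[-1.84,-0.16,-0.08,0,0,1],[-1.84,-0.16,-0.08,0,0,1]]]' >/dev/null; python3 lv.py
```

```text
t 17.2833 TCP [161.8  36.  111.8] F [ 0.4  0.9 -0.1] tq [-0.03  0.01 -0.01] red (np.int32(295), np.int32(197), np.int32(41), np.int32(67), np.int32(2187)) [315. 232.]
handle [155.5  55.1  60. ] r 73.4 lever rad~ 0.62 Ft 0.9
```

```bash
python3 -m creep '[[[-0.15,-0.06,0,0,0,0.25],[-0.3,-0.12,0,0,0,0.5],[-0.45,-0.2,0,0,0,0.75],[-0.63,-0.28,0,0,0,1],[-0.63,-0.28,0,0,0,1],[-0.63,-0.28,0,0,0,1]]]' >/dev/null; python3 lv.py
```

```text
t 17.8333 TCP [159.7  52.7 111.7] F [-0.5 -0.4  0.5] tq [ 0.02 -0.02 -0.01] red (np.int32(297), np.int32(197), np.int32(42), np.int32(68), np.int32(2182)) [317. 232.]
handle [152.6  71.2  60. ] r 73.8 lever rad~ 0.84 Ft -0.2
```

```bash
python3 -m creep '[[[-0.05,-0.035,0,0,0,0.15],[-0.1,-0.07,0,0,0,0.3],[-0.1,-0.07,0,0,0,0.3]]]' >/dev/null; python3 lv.py
python3 -m creep '[[[-0.05,-0.035,0,0,0,0.15],[-0.1,-0.07,0,0,0,0.3],[-0.1,-0.07,0,0,0,0.3]]]' >/dev/null; python3 lv.py
```

```text
t 18.1333 TCP [159.1  55.6 111.6] F [ 1.3 -0.8  0.6] tq [-0.21 -0.29 -0.02] red (np.int32(297), np.int32(198), np.int32(42), np.int32(68), np.int32(2195)) [318. 233.]
handle [151.8  73.6  60. ] r 73.8 lever rad~ 0.88 Ft -1.2
t 18.4333 TCP [158.1  58.7 111.6] F [ 2.5 -1.5 -0.1] tq [-0.15 -0.25 -0.04] red (np.int32(298), np.int32(198), np.int32(42), np.int32(68), np.int32(2193)) [319. 233.]
handle [150.6  76.6  60. ] r 73.9 lever rad~ 0.92 Ft -2.3
```

```bash
python3 st.py | head -1; python3 -m creep '[[[-0.05,-0.035,0,0,0,0.1],[-0.1,-0.07,0,0,0,0.2],[-0.1,-0.07,0,0,0,0.2]]]' >/dev/null; python3 lv.py
```

```text
TCP jig [158.1  58.6 111.6] F jig [ 0.6 -0.6 -1.6] tool y yaw 130.28 z [ 0.002 -0.    -1.   ] 18.4833 [-0.47  0.66  1.44  0.    1.05 -2.75]
t 18.7333 TCP [157.1  61.6 111.6] F [ 1.9 -0.6 -0.9] tq [-0.19 -0.26 -0.01] red (np.int32(299), np.int32(198), np.int32(42), np.int32(68), np.int32(2194)) [319. 233.]
handle [149.5  79.5  60. ] r 74.0 lever rad~ 0.96 Ft -1.3
```

```bash
cat >> lv.py <<'E'
t=J.T@s['wrist_torque'];Fx,Fy=t[1]/-.16,t[0]/.16;f=np.arctan2(d[1],d[0]);print('Ft from torque',(Fy*np.cos(f)-Fx*np.sin(f)).round(2))
E
python3 -m creep '[[[-0.03,-0.027,0,0,0,0],[-0.06,-0.053,0,0,0,0],[-0.06,-0.053,0,0,0,0]]]' >/dev/null; python3 lv.py
python3 -m creep '[[[-0.03,-0.027,0,0,0,0],[-0.06,-0.053,0,0,0,0],[-0.06,-0.053,0,0,0,0]]]' >/dev/null; python3 lv.py
```

```text
t 19.0333 TCP [156.2  63.3 111.6] F [ 0.7 -0.1  0.2] tq [-0.18 -0.25 -0.01] red (np.int32(299), np.int32(198), np.int32(42), np.int32(68), np.int32(2196)) [320. 233.]
handle [148.7  81.2  60. ] r 74.1 lever rad~ 0.99 Ft -0.4
Ft from torque -1.7
t 19.3333 TCP [155.4  65.1 111.7] F [ 1.3 -0.8  0.4] tq [-0.15 -0.21  0.02] red (np.int32(299), np.int32(198), np.int32(42), np.int32(68), np.int32(2194)) [319. 233.]
handle [147.9  83.1  60. ] r 74.2 lever rad~ 1.02 Ft -1.3
Ft from torque -1.44
```

```bash
python3 -m creep '[[[-0.03,-0.027,0,0,0,0],[-0.06,-0.053,0,0,0,0],[-0.06,-0.053,0,0,0,0]]]' >/dev/null; python3 lv.py
python3 -m creep '[[[-0.03,-0.027,0,0,0,0],[-0.06,-0.053,0,0,0,0],[-0.06,-0.053,0,0,0,0]]]' >/dev/null; python3 lv.py
```

```text
t 19.6333 TCP [154.6  67.  111.6] F [ 1.5 -1.2 -0.1] tq [-0.14 -0.26  0.03] red (np.int32(299), np.int32(198), np.int32(42), np.int32(68), np.int32(2190)) [319. 233.]
handle [147.   84.8  60. ] r 74.3 lever rad~ 1.04 Ft -1.8
Ft from torque -1.56
t 19.9333 TCP [153.7  68.8 111.7] F [ 1.4 -1.3 -0.9] tq [-0.18 -0.25 -0.01] red (np.int32(299), np.int32(198), np.int32(41), np.int32(68), np.int32(2193)) [319. 233.]
handle [146.1  86.6  60. ] r 74.4 lever rad~ 1.07 Ft -1.8
Ft from torque -1.75
```

```bash
python3 -m creep '[[[-0.03,-0.03,0,0,0,0],[-0.055,-0.06,0,0,0,0],[-0.055,-0.06,0,0,0,0]]]' >/dev/null; python3 lv.py
```

```text
t 20.2333 TCP [152.7  70.5 111.7] F [ 1.7 -1.2 -0.2] tq [-0.14 -0.24  0.  ] red (np.int32(299), np.int32(198), np.int32(41), np.int32(68), np.int32(2192)) [319. 233.]
handle [145.   88.3  60. ] r 74.4 lever rad~ 1.1 Ft -1.9
Ft from torque -1.52
```

```bash
python3 -m creep '[[[-0.026,-0.03,0,0,0,0],[-0.052,-0.061,0,0,0,0],[-0.052,-0.061,0,0,0,0]]]' >/dev/null; python3 lv.py
python3 -m creep '[[[-0.026,-0.03,0,0,0,0],[-0.052,-0.061,0,0,0,0],[-0.052,-0.061,0,0,0,0]]]' >/dev/null; python3 lv.py
```

```text
t 20.5333 TCP [151.6  72.2 111.6] F [ 0.5  0.1 -0.1] tq [-0.16 -0.24  0.01] red (np.int32(299), np.int32(198), np.int32(41), np.int32(68), np.int32(2195)) [319. 233.]
handle [144.  90.  60.] r 74.5 lever rad~ 1.12 Ft -0.2
Ft from torque -1.69
t 20.8333 TCP [150.5  73.9 111.6] F [ 0.8 -0.8 -0. ] tq [-0.13 -0.21 -0.04] red (np.int32(299), np.int32(198), np.int32(41), np.int32(68), np.int32(2199)) [319. 233.]
handle [142.9  91.7  60. ] r 74.6 lever rad~ 1.15 Ft -1.1
Ft from torque -1.43
```

```bash
python3 -m creep '[[[-0.026,-0.03,0,0,0,0],[-0.05,-0.063,0,0,0,0],[-0.05,-0.063,0,0,0,0]]]' >/dev/null; python3 lv.py
```

```text
t 21.1333 TCP [149.3  75.5 111.6] F [ 2.2 -0.9  0.5] tq [-0.12 -0.2  -0.05] red (np.int32(299), np.int32(198), np.int32(41), np.int32(68), np.int32(2203)) [319. 233.]
handle [141.8  93.3  60. ] r 74.6 lever rad~ 1.18 Ft -2.0
Ft from torque -1.33
```

```bash
python3 -m creep '[[[-0.024,-0.032,0,0,0,0],[-0.047,-0.065,0,0,0,0],[-0.047,-0.065,0,0,0,0]]]' >/dev/null; python3 lv.py
python3 -m creep '[[[-0.024,-0.032,0,0,0,0],[-0.047,-0.065,0,0,0,0],[-0.047,-0.065,0,0,0,0]]]' >/dev/null; python3 lv.py
```

```text
t 21.4333 TCP [148.1  77.1 111.6] F [ 1.8 -0.5  0.7] tq [-0.17 -0.22 -0.01] red (np.int32(299), np.int32(198), np.int32(41), np.int32(68), np.int32(2203)) [319. 233.]
handle [140.6  94.9  60. ] r 74.7 lever rad~ 1.2 Ft -1.5
Ft from torque -1.71
t 21.7333 TCP [146.9  78.7 111.6] F [ 1.  -0.5 -0.4] tq [-0.18 -0.24 -0.  ] red (np.int32(299), np.int32(198), np.int32(41), np.int32(68), np.int32(2211)) [319. 233.]
handle [139.3  96.5  60. ] r 74.7 lever rad~ 1.23 Ft -1.0
Ft from torque -1.8
```

```bash
python3 -m creep '[[[-0.024,-0.032,0,0,0,0],[-0.046,-0.068,0,0,0,0],[-0.046,-0.068,0,0,0,0]]]' >/dev/null; python3 lv.py
```

```text
t 22.0333 TCP [145.6  80.3 111.6] F [ 1.2 -1.  -0.2] tq [-0.15 -0.26 -0.05] red (np.int32(299), np.int32(198), np.int32(41), np.int32(68), np.int32(2208)) [319. 233.]
handle [138.   98.1  60. ] r 74.8 lever rad~ 1.26 Ft -1.5
Ft from torque -1.77
```

```bash
python3 -m creep '[[[-0.02,-0.034,0,0,0,0],[-0.041,-0.068,0,0,0,0],[-0.041,-0.068,0,0,0,0]]]' >/dev/null; python3 lv.py
python3 -m creep '[[[-0.02,-0.034,0,0,0,0],[-0.041,-0.068,0,0,0,0],[-0.041,-0.068,0,0,0,0]]]' >/dev/null; python3 lv.py
```

```text
t 22.3333 TCP [144.3  81.7 111.6] F [ 2.3 -0.3  0.1] tq [-0.18 -0.23 -0.  ] red (np.int32(299), np.int32(198), np.int32(41), np.int32(68), np.int32(2203)) [319. 233.]
handle [136.7  99.6  60. ] r 74.9 lever rad~ 1.28 Ft -1.8
Ft from torque -1.79
t 22.6333 TCP [143.   83.2 111.6] F [ 0.7  0.5 -0.4] tq [-0.13 -0.19  0.01] red (np.int32(299), np.int32(198), np.int32(42), np.int32(68), np.int32(2198)) [319. 233.]
handle [135.3 101.1  60. ] r 74.9 lever rad~ 1.31 Ft -0.2
Ft from torque -1.41
```

```bash
python3 -m creep '[[[-0.02,-0.034,0,0,0,0],[-0.038,-0.07,0,0,0,0],[-0.038,-0.07,0,0,0,0]]]' >/dev/null; python3 lv.py
```

```text
t 22.9333 TCP [141.5  84.6 111.6] F [ 1.3 -0.3 -0.2] tq [-0.06 -0.2   0.01] red (np.int32(299), np.int32(198), np.int32(42), np.int32(68), np.int32(2198)) [319. 233.]
handle [134.  102.5  60. ] r 75.0 lever rad~ 1.34 Ft -1.2
Ft from torque -1.15
```

```bash
python3 -m creep '[[[-0.018,-0.035,0,0,0,0],[-0.036,-0.071,0,0,0,0],[-0.036,-0.071,0,0,0,0]]]' >/dev/null; python3 lv.py
python3 -m creep '[[[-0.018,-0.035,0,0,0,0],[-0.034,-0.072,0,0,0,0],[-0.034,-0.072,0,0,0,0]]]' >/dev/null; python3 lv.py
```

```text
t 23.2333 TCP [140.   86.  111.7] F [ 1.6 -1.5 -0.5] tq [-0.18 -0.23 -0.1 ] red (np.int32(299), np.int32(198), np.int32(42), np.int32(68), np.int32(2197)) [320. 233.]
handle [132.6 103.9  60. ] r 75.1 lever rad~ 1.36 Ft -2.2
Ft from torque -1.85
t 23.5333 TCP [138.6  87.3 111.7] F [ 0.3 -1.1  0.4] tq [-0.08 -0.23 -0.02] red (np.int32(299), np.int32(198), np.int32(42), np.int32(68), np.int32(2189)) [320. 233.]
handle [131.1 105.2  60. ] r 75.1 lever rad~ 1.39 Ft -1.0
Ft from torque -1.42
```

```bash
python3 -m creep '[[[-0.016,-0.036,0,0,0,0],[-0.032,-0.073,0,0,0,0],[-0.032,-0.073,0,0,0,0]]]' >/dev/null; python3 lv.py
python3 -m creep '[[[-0.016,-0.036,0,0,0,0],[-0.03,-0.074,0,0,0,0],[-0.03,-0.074,0,0,0,0]]]' >/dev/null; python3 lv.py
python3 - <<'E'
from st import *
# visible block edge & disc check: where are the block top edges (brown) in the current wrist view
im=cv2.imread('pics/lv.png'); w=ld('lv'); h=cv2.cvtColor(im,cv2.COLOR_BGR2HSV)
for p in [(50,115,45),(0,115,45),(50,0,45),(0,0,45),(50,60,45),(82.5,48,27),(80,105,69)]: print(p,np.round(proj(w,c+J@np.array(p))))
E
```

```text
t 23.8333 TCP [137.3  88.5 111.6] F [ 2.  -2.5 -0.3] tq [-0.28 -0.44 -0.05] red (np.int32(299), np.int32(198), np.int32(42), np.int32(68), np.int32(2194)) [320. 233.]
handle [129.9 106.3  60. ] r 75.2 lever rad~ 1.41 Ft -3.2
Ft from torque -3.24
t 24.1333 TCP [136.2  89.5 111.5] F [ 5.6 -4.6  0.3] tq [-0.67 -0.93 -0.02] red (np.int32(300), np.int32(199), np.int32(41), np.int32(68), np.int32(2203)) [320. 234.]
handle [129.  107.1  60. ] r 75.2 lever rad~ 1.43 Ft -7.2
Ft from torque -7.13
(50, 115, 45) [161. 134.]
(0, 115, 45) [44. 83.]
(50, 0, 45) [ 99. 337.]
(0, 0, 45) [  1. 302.]
(50, 60, 45) [128. 241.]
(82.5, 48, 27) [199. 268.]
(80, 105, 69) [199. 198.]
```

The eccentric touched at about 1.40 rad, and the handle resistance has risen from 1.8 N to 7.1 N, so the block is nipped. I'll back off, raise the tool, and check both the lever and the height of the cable coil near the pin.

```bash
python3 -m creep '[[[0.2,0.18,0,0,0,0],[0.6,0.52,0,0,0,0],[0.6,0.52,1,0,0,0],[0.6,0.52,2.5,0,0,0],[0.6,0.52,3.6,0,0,0],[0.6,0.52,4,0,0,0],[0.6,0.52,4,0,0,0],[0.6,0.52,4,0,0,0]]]' >/dev/null; python3 lv.py; python3 - <<'E'
from st import *
w=ld('lv'); np.savez('pics/w10.npz',**w); cv2.imwrite('pics/w10.png',cv2.imread('pics/lv.png'))
a,b=ld('w3'),ld('w4'); ga,gb=[cv2.cvtColor(x['image'],cv2.COLOR_RGB2GRAY) for x in(a,b)]
sf=cv2.SIFT_create(3000,contrastThreshold=.01);ka,da=sf.detectAndCompute(ga,None);kb,db=sf.detectAndCompute(gb,None)
out=[]
for m in cv2.BFMatcher().knnMatch(da,db,k=2):
    if m[0].distance<.8*m[1].distance:
        p,e=tri(a,ka[m[0].queryIdx].pt,b,kb[m[0].trainIdx].pt)
        if e<4 and 350<p[0]<620 and -400<p[1]<-60 and -20<p[2]<200: out.append(np.r_[p,e])
out=np.array(out).round();print(len(out));print(out[np.argsort(-out[:,2])][:40].tolist())
E
```

```text
t 24.85 TCP [144.   71.5 210.9] F [ 0.8  0.5 -1.7] tq [ 0.   -0.    0.02] red (np.int32(309), np.int32(142), np.int32(24), np.int32(29), np.int32(517)) [320. 156.]
handle [129.6 105.8  60. ] r 74.6 lever rad~ 1.41 Ft -0.3
Ft from torque -0.0
9
[[504.0, -189.0, 53.0, 0.0], [464.0, -222.0, 48.0, 0.0], [477.0, -227.0, 47.0, 4.0], [477.0, -227.0, 47.0, 4.0], [480.0, -216.0, 46.0, 3.0], [462.0, -173.0, 35.0, 2.0], [512.0, -395.0, 2.0, 0.0], [539.0, -102.0, -1.0, 1.0], [549.0, -179.0, -3.0, 0.0]]
```

```bash
python3 -m creep '[[[-0.8,-0.8,0,0,0,-1],[-1.6,-1.6,0,0,0,-2],[-2.4,-2.5,0,0,0,-3],[-3.2,-3.4,0,0,0,-4],[-4,-4.2,0,0,0,-4.9],[-4,-4.2,0,0,0,-4.9],[-4,-4.2,0,0,0,-4.9],[-4,-4.2,-1,0,0,-4.9],[-4,-4.2,-1,0,0,-4.9],[-4,-4.2,-1,0,0,-4.9]]]' >/dev/null; python3 st.py | grep -v unit; python3 - <<'E'
from st import *
w=cap('wrist','w11'); im=cv2.imread('pics/w11.png')
a=np.radians(114.3)
for r,z in((73,67),(93,57),(93,88)):
    print(r,z,np.round(proj(w,c+J@np.array([80+r*np.cos(a),105+r*np.sin(a),z]))))
h=cv2.cvtColor(im,cv2.COLOR_BGR2GRAY); 
m=((h<45)).astype(np.uint8); m[230:]=0; k,l,S,ce=cv2.connectedComponentsWithStats(m)
print([(S[i].tolist(),ce[i].round().tolist()) for i in range(1,k) if 60<S[i,4]<8000])
E
```

```text
TCP jig [ 73.  197.2 185.3] F jig [-1.   0.2  0.5] tool y yaw 106.86 z [-0.001  0.002 -1.   ] 25.7333 [-0.76  0.47  1.54  0.    1.14 -2.63]
tq jig [0.02  0.017 0.031]
73 67 [283. 258.]
93 57 [271. 227.]
93 88 [264. 246.]
[([333, 0, 38, 27, 91], [356.0, 11.0]), ([381, 0, 18, 23, 65], [389.0, 12.0]), ([581, 0, 59, 24, 868], [607.0, 10.0]), ([462, 10, 138, 159, 3699], [560.0, 59.0]), ([407, 31, 62, 18, 217], [443.0, 40.0]), ([502, 47, 26, 18, 107], [516.0, 53.0]), ([380, 49, 23, 17, 66], [390.0, 58.0]), ([484, 66, 32, 8, 76], [499.0, 69.0]), ([356, 99, 35, 76, 681], [379.0, 138.0]), ([457, 125, 38, 15, 76], [473.0, 130.0]), ([447, 135, 61, 29, 290], [482.0, 151.0]), ([579, 163, 61, 67, 2406], [618.0, 199.0]), ([512, 166, 40, 21, 237], [534.0, 175.0]), ([340, 169, 37, 32, 74], [359.0, 186.0]), ([424, 188, 66, 6, 253], [458.0, 190.0]), ([495, 202, 46, 28, 427], [513.0, 218.0]), ([631, 214, 9, 16, 80], [636.0, 224.0]), ([258, 221, 18, 9, 115], [267.0, 226.0])]
```

```bash
python3 -m creep '[[[0,0,-0.8,0,0,0],[0,0,-1.4,0,0,0],[0,0,-1.65,0,0,0],[0,0,-1.65,0,0,0],[0,0,-1.65,0,0,0]]]' >/dev/null; python3 st.py | grep -v unit; python3 - <<'E'
from st import *
s=ctrl.sense();p=s['eef_pos']
for th in range(100,212,6):
    a=np.radians(th);q=c+J@np.array([80+93*np.cos(a),105+93*np.sin(a),0]);print(th,((q-p)[:2]/25).round(2).tolist())
E
```

```text
TCP jig [ 71.8 197.2 146.2] F jig [ 0.6 -0.1  1. ] tool y yaw 106.8 z [ 0.002 -0.002 -1.   ] 26.2 [-0.76  0.52  1.58  0.    1.05 -2.63]
tq jig [ 0.016  0.022 -0.01 ]
100 [0.12, -0.3]
106 [0.31, -0.64]
112 [0.54, -0.95]
118 [0.79, -1.24]
124 [1.08, -1.51]
130 [1.4, -1.74]
136 [1.73, -1.93]
142 [2.09, -2.09]
148 [2.46, -2.21]
154 [2.84, -2.3]
160 [3.22, -2.34]
166 [3.61, -2.34]
172 [4.0, -2.3]
178 [4.38, -2.22]
184 [4.75, -2.11]
190 [5.11, -1.95]
196 [5.45, -1.76]
202 [5.76, -1.53]
208 [6.06, -1.27]
```

```bash
python3 -m creep '[[[0.06,-0.15,0,0,0,0],[0.12,-0.3,0,0,0,0],[0.21,-0.47,0,0,0,0],[0.31,-0.64,0,0,0,0],[0.42,-0.8,0,0,0,0],[0.54,-0.95,0,0,0,0],[0.66,-1.1,0,0,0,0],[0.79,-1.24,0,0,0,0],[0.93,-1.38,0,0,0,0],[1.08,-1.51,0,0,0,0],[1.24,-1.63,0,0,0,0],[1.4,-1.74,0,0,0,0],[1.56,-1.84,0,0,0,0],[1.73,-1.93,0,0,0,0],[1.91,-2.01,0,0,0,0],[2.09,-2.09,0,0,0,0],[2.27,-2.15,0,0,0,0],[2.46,-2.21,0,0,0,0],[2.65,-2.26,0,0,0,0],[2.84,-2.3,0,0,0,0]]]' >/dev/null; python3 st.py | grep -v unit
cat > ar.py <<'E'
from st import *
s=ctrl.sense();w=cap('wrist','ar');g=cv2.imread('pics/ar.png',0)
p=J.T@(s['eef_pos']-c);print('tool angle',np.degrees(np.arctan2(p[1]-105,p[0]-80)).round(1),'r',np.hypot(p[1]-105,p[0]-80).round(1))
for th in range(int(np.degrees(np.arctan2(p[1]-105,p[0]-80)))%360+6,235,4):
    a=np.radians(th);u,v=proj(w,c+J@np.array([80+73*np.cos(a),105+73*np.sin(a),67]));u2,v2=proj(w,c+J@np.array([80+93*np.cos(a),105+93*np.sin(a),88]))
    f=lambda u,v:int(g[int(v)-2:int(v)+3,int(u)-2:int(u)+3].mean()) if 3<u<637 and 3<v<397 else None
    print(th,'bush',(int(u),int(v)),f(u,v),'pintop',(int(u2),int(v2)),f(u2,v2))
E
python3 ar.py
```

```text
TCP jig [ -3.7 145.7 145.3] F jig [1.2 0.1 0. ] tool y yaw 106.78 z [ 0.001 -0.001 -1.   ] 27.8667 [-0.75  0.7   1.26  0.    1.18 -2.61]
tq jig [ 0.128 -0.14   0.037]
tool angle 154.1 r 93.0
160 bush (345, 275) 18 pintop (309, 285) 18
164 bush (342, 283) 33 pintop (304, 296) 18
168 bush (339, 291) 18 pintop (301, 308) 17
172 bush (338, 299) 18 pintop (299, 319) 18
176 bush (336, 307) 17 pintop (298, 331) 18
180 bush (336, 315) 18 pintop (298, 342) 17
184 bush (336, 322) 18 pintop (298, 352) 17
188 bush (337, 330) 18 pintop (300, 363) 17
192 bush (338, 337) 18 pintop (302, 373) 18
196 bush (340, 344) 17 pintop (306, 383) 17
200 bush (343, 351) 18 pintop (310, 392) 17
204 bush (346, 358) 18 pintop (314, 401) None
208 bush (349, 364) 18 pintop (320, 410) None
212 bush (354, 370) 17 pintop (326, 418) None
216 bush (358, 376) 15 pintop (332, 425) None
220 bush (363, 381) 16 pintop (339, 432) None
224 bush (368, 386) 17 pintop (347, 439) None
228 bush (374, 391) 17 pintop (355, 445) None
232 bush (380, 395) 17 pintop (364, 451) None
```

```bash
python3 -m creep '[[[0.19,-0.02,0,0,0,0],[0.38,-0.04,0,0,0,0],[0.57,-0.04,0,0,0,0],[0.77,-0.04,0,0,0,0],[0.96,-0.02,0,0,0,0],[1.16,0,0,0,0,0],[1.35,0.04,0,0,0,0],[1.54,0.08,0,0,0,0],[1.73,0.14,0,0,0,0],[1.91,0.19,0,0,0,0],[2.09,0.27,0,0,0,0],[2.27,0.35,0,0,0,0],[2.44,0.45,0,0,0,0],[2.61,0.54,0,0,0,0],[2.61,0.54,0,0,0,0]]]' >/dev/null; python3 st.py | grep -v unit; python3 - <<'E'
from st import *
p=ctrl.sense()['eef_pos'];q=J.T@(p-c)
print(np.degrees(np.arctan2(q[1]-105,q[0]-80))%360)
for th in range(196,216,2):
    a=np.radians(th);q=c+J@np.array([80+93*np.cos(a),105+93*np.sin(a),0]);print(th,((q-p)[:2]/25).round(2).tolist())
E
```

```text
TCP jig [ -9.   78.8 145.4] F jig [ 1.3  0.3 -0.2] tool y yaw 106.81 z [ 0.002 -0.001 -1.   ] 29.1667 [-0.67  0.81  1.07  0.    1.27 -2.53]
tq jig [-0.04   0.051 -0.003]
196.3975646833301
196 [-0.02, -0.02]
198 [0.09, 0.05]
200 [0.2, 0.13]
202 [0.3, 0.21]
204 [0.4, 0.29]
206 [0.5, 0.37]
208 [0.59, 0.46]
210 [0.68, 0.56]
212 [0.77, 0.65]
214 [0.85, 0.75]
```

```bash
python3 -m creep '[[[0.05,0.02,0,0,0,0],[0.09,0.05,0,0,0,0],[0.15,0.09,0,0,0,0],[0.2,0.13,0,0,0,0],[0.2,0.13,0,0,0,0]]]' >/dev/null; python3 st.py | grep -v unit
python3 -m creep '[[[0.05,0.04,0,0,0,0],[0.1,0.08,0,0,0,0],[0.15,0.12,0,0,0,0],[0.2,0.16,0,0,0,0],[0.2,0.16,0,0,0,0]]]' >/dev/null; python3 st.py | grep -v unit
```

```text
TCP jig [ -7.5  73.8 145.4] F jig [0.1 1.4 0.1] tool y yaw 106.77 z [ 0.002 -0.001 -1.   ] 29.5833 [-0.66  0.81  1.06  0.    1.27 -2.53]
tq jig [ 0.122 -0.064 -0.006]
TCP jig [ -5.1  67.8 145.4] F jig [ 1.1  0.  -0.8] tool y yaw 106.78 z [ 0.002 -0.001 -1.   ] 30.0 [-0.65  0.82  1.04  0.    1.28 -2.52]
tq jig [ 0.062 -0.056  0.031]
```

```bash
python3 -m creep '[[[0.05,0.04,0,0,0,0],[0.1,0.08,0,0,0,0],[0.1,0.08,0,0,0,0]]]' >/dev/null; python3 st.py | grep -v unit
python3 -m creep '[[[0.05,0.05,0,0,0,0],[0.09,0.09,0,0,0,0],[0.09,0.09,0,0,0,0]]]' >/dev/null; python3 st.py | grep -v unit
```

```text
TCP jig [ -4.   64.8 145.5] F jig [ 0.4  0.4 -1.1] tool y yaw 106.78 z [ 0.002 -0.001 -1.   ] 30.25 [-0.65  0.82  1.04  0.    1.28 -2.51]
tq jig [ 0.048 -0.014  0.008]
TCP jig [ -2.4  62.  145.4] F jig [-1.5  0.5 -0.3] tool y yaw 106.78 z [ 0.002 -0.001 -1.   ] 30.5 [-0.64  0.82  1.03  0.    1.28 -2.51]
tq jig [ 0.083 -0.034 -0.027]
```

```bash
python3 -m creep '[[[0.04,0.04,0,0,0,0],[0.06,0.07,0,0,0,0],[0.06,0.07,0,0,0,0]]]' >/dev/null; python3 st.py | grep -v unit
python3 -m creep '[[[0.04,0.04,0,0,0,0],[0.06,0.07,0,0,0,0],[0.06,0.07,0,0,0,0]]]' >/dev/null; python3 st.py | grep -v unit
```

```text
TCP jig [ -1.8  60.9 145.4] F jig [-2.1  5.   1.2] tool y yaw 106.75 z [ 0.001 -0.002 -1.   ] 30.75 [-0.64  0.82  1.03 -0.    1.28 -2.5 ]
tq jig [0.757 0.296 0.044]
TCP jig [ -1.4  60.3 145.4] F jig [-4.2 11.2  0.9] tool y yaw 106.71 z [-0.002 -0.004 -1.   ] 31.0 [-0.64  0.82  1.03 -0.    1.29 -2.5 ]
tq jig [1.856 0.75  0.041]
```

```bash
python3 -m creep '[[[-0.1,-0.12,0,0,0,0],[-0.4,-0.45,0,0,0,0],[-0.5,-0.55,0.4,0,0,0],[-0.5,-0.55,2,0,0,0],[-0.5,-0.55,3.5,0,0,0],[-0.2,1,4,0,0,0],[0.1,2.5,4,0,0,0],[0.4,4,4,0,0,0],[0.6,5.5,4,0,0,0],[0.77,6.5,4,0,0,0],[0.77,6.5,4,0,0,0],[0.77,6.5,4,0,0,0],[0.77,6.5,4,0,0,0]]]' >/dev/null; python3 st.py | grep -v unit; python3 lv.py
python3 - <<'E'
from st import *
w=ld('lv');cv2.imwrite('pics/w12.png',cv2.imread('pics/lv.png'));im=cv2.imread('pics/w12.png');g=cv2.cvtColor(im,cv2.COLOR_BGR2GRAY)
def f(P): u,v=proj(w,c+J@np.array(P,float));return (round(u),round(v)),(im[int(v)-1:int(v)+2,int(u)-1:int(u)+2].mean((0,1)).astype(int)[::-1].tolist() if 1<u<638 and 1<v<398 else None)
for th in range(204,237,2):
    a=np.radians(th); print(th,'bush',*f((80+73*np.cos(a),105+73*np.sin(a),67)),'mid40',*f((80+40*np.cos(a),105+40*np.sin(a),57)),'pin',*f((80+93*np.cos(a),105+93*np.sin(a),88)))
E
```

```text
TCP jig [149.3  -6.4 246. ] F jig [-0.3  0.1 -0.2] tool y yaw 106.74 z [ 0.002 -0.002 -1.   ] 32.0833 [-0.41  0.65  1.07 -0.    1.42 -2.28]
tq jig [-0.028 -0.012 -0.006]
t 32.0833 TCP [149.3  -6.4 246. ] F [-0.3  0.1 -0.2] tq [-0.03 -0.01 -0.01] red (np.int32(280), np.int32(37), np.int32(25), np.int32(31), np.int32(562)) [293.  51.]
handle [130.  105.2  60. ] r 74.3 lever rad~ 1.4 Ft 0.3
Ft from torque -0.17
204 bush (139, 93) [182, 138, 99] mid40 (182, 75) [203, 162, 124] pin (99, 103) [250, 226, 146]
206 bush (141, 96) [189, 146, 109] mid40 (183, 77) [215, 184, 151] pin (102, 108) [252, 231, 155]
208 bush (143, 99) [202, 160, 121] mid40 (184, 79) [253, 251, 248] pin (104, 112) [253, 236, 163]
210 bush (145, 102) [211, 170, 132] mid40 (185, 80) [254, 254, 255] pin (107, 116) [253, 237, 164]
212 bush (148, 105) [233, 222, 209] mid40 (187, 82) [254, 254, 255] pin (110, 120) [253, 238, 169]
214 bush (150, 108) [252, 252, 248] mid40 (188, 83) [254, 254, 255] pin (114, 124) [253, 237, 171]
216 bush (152, 111) [232, 230, 221] mid40 (189, 85) [254, 254, 255] pin (117, 128) [253, 236, 168]

[... 280 characters left out ...]
148, 113, 92]
224 bush (162, 121) [154, 141, 131] mid40 (194, 91) [254, 254, 255] pin (131, 142) [136, 100, 76]
226 bush (165, 123) [252, 250, 245] mid40 (195, 92) [254, 254, 255] pin (135, 145) [254, 243, 175]
228 bush (167, 126) [249, 247, 243] mid40 (197, 93) [254, 254, 255] pin (138, 148) [251, 240, 202]
230 bush (170, 128) [195, 186, 175] mid40 (198, 95) [254, 255, 254] pin (142, 151) [252, 250, 245]
232 bush (173, 130) [255, 255, 255] mid40 (200, 96) [218, 217, 214] pin (146, 154) [230, 223, 214]
234 bush (176, 132) [176, 165, 154] mid40 (201, 97) [101, 98, 92] pin (150, 156) [207, 163, 126]
236 bush (179, 134) [185, 157, 132] mid40 (203, 98) [70, 63, 57] pin (154, 159) [224, 185, 146]
```

```bash
python3 - <<'E'
from st import *
w=ld('lv');im=cv2.imread('pics/w12.png')
def f(P): u,v=proj(w,c+J@np.array(P,float));return im[int(round(v)),int(round(u))][::-1].tolist()
for x in (12,36): print('end x',x,[(y,f((x,y,45))) for y in range(-9,8,2)])
for y in (10,30): print('fence y',y,[(x,f((x,y,45))) for x in range(-10,8,2)],'cam side',[(x,f((x,y,45))) for x in range(42,58,2)])
E
```

```text
end x 12 [(-9, [10, 93, 202]), (-7, [71, 152, 239]), (-5, [62, 149, 243]), (-3, [74, 143, 235]), (-1, [152, 139, 124]), (1, [179, 128, 87]), (3, [214, 177, 141]), (5, [220, 180, 142]), (7, [215, 176, 141])]
end x 36 [(-9, [255, 255, 254]), (-7, [255, 255, 255]), (-5, [159, 158, 150]), (-3, [255, 255, 253]), (-1, [255, 255, 255]), (1, [112, 67, 33]), (3, [209, 162, 127]), (5, [202, 158, 123]), (7, [196, 155, 118])]
fence y 10 [(-10, [251, 226, 150]), (-8, [252, 227, 151]), (-6, [252, 251, 251]), (-4, [251, 249, 244]), (-2, [252, 250, 246]), (0, [239, 232, 211]), (2, [210, 167, 125]), (4, [215, 173, 132]), (6, [226, 189, 151])] cam side [(42, [194, 149, 115]), (44, [202, 160, 120]), (46, [212, 171, 133]), (48, [177, 138, 102]), (50, [72, 52, 41]), (52, [53, 40, 32]), (54, [57, 43, 34]), (56, [55, 44, 39])]
fence y 30 [(-10, [253, 238, 172]), (-8, [248, 229, 178]), (-6, [253, 252, 249]), (-4, [252, 250, 245]), (-2, [252, 250, 246]), (0, [206, 170, 137]), (2, [220, 178, 139]), (4, [221, 181, 144]), (6, [222, 182, 141])] cam side [(42, [210, 175, 141]), (44, [218, 183, 146]), (46, [207, 170, 138]), (48, [171, 132, 105]), (50, [98, 86, 77]), (52, [89, 80, 74]), (54, [88, 79, 72]), (56, [91, 81, 74])]
```

The block's top face measures x 0.5–49.5 and starts at y 0.5, at the seated height, so it is seated flat. The lever held at 1.40 rad and the arm is at its stop, about 221°. I'm handing in.

```bash
python3 -c "
from rig import ctrl
print(ctrl.finish_job())"
```

```text
the job is handed in; nothing more can be done
None
```

I handed in the job at 32 s of robot time: the block is seated against fence and stop, nipped by the lever at about 7 N, and the drill-bush arm is against its stop; the result of the judging was not shown.

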